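# Change the samples on the alloy tester's turntable

### The job

Change the samples on the alloy tester: draw the transport lock fully out, turn the sample table by its handle a quarter turn clockwise into the loading detent, put the dumb-bell test pieces left on it into empty pockets of the tray, and lay every square bar flat in a bay of its own. Then turn the table back into the testing detent, bays facing the window, and push the transport lock fully home. Disturb nothing else on the bench.

Things in the scene. Friction and masses are not known exactly. Their poses are not given: they have to be found in the camera images.
- tester: alloy tester, fixed to the bench: a white box with blue sides (150 mm high, 300 wide; its face with the dark measuring window is 200 mm from the origin along the body's +x) behind a round sample table on a grey base. Origin at bench height under the sample table's pivot; x points from the pivot to the window, z up
- disc (a joint): angle of the sample table (rad), growing clockwise seen from above. 0 = testing detent, bays towards the window; 1.571 = loading detent, a quarter turn clockwise, bays towards the tester's -y side (the robot's right). Each spring detent centres the table from within about 0.06 rad when let go. End stops at -0.2 and 1.771, past the detents. Cannot turn while the lock is in
- table_axis (a point): centre of the aluminium sample table on its upper face (disc of 304 mm diameter, upper face 30 mm above the bench, vertical pivot). Turns with the table; its x points to the middle of the row of bays, away from the handle
- handle (a point): turning handle: upright black round post on the table, 18 mm diameter, top 50 mm above the table's face (80 mm above the bench), 110 mm from the pivot, opposite the bays. The point is on its axis, 35 mm above the face (15 mm under its top). It takes 5 to 10 N to leave or enter a detent, little between
- lock (a joint): position of the transport lock (m): 0 = pushed in fully towards the pivot, bolt in the table, table locked; 0.040 = drawn out to its end stop away from the pivot, table free. Takes about 2 N, stays where left. The bolt enters only when the table is in the testing position
- lock_grip (a point): transport lock's grip: upright black block, 14 mm along the slide, 26 mm across, top 75 mm and foot 25 mm above the bench; the point is on its centre line, 60 mm up. It slides along the line from the pivot through the grip (112 degrees counter-clockwise from the tester's +x), 215 mm from the pivot when locked, 255 mm when out
- tray: dark wooden pocket tray, fixed, 206 x 206 x 16 mm, origin under its centre, z up. Six pockets 84 x 30 mm, 6 mm deep (floor 10 mm above the bench): long side along the tray's x, centres at x = -48, +48 mm and y = -64, 0, +64 mm
- bar0: square cast silver bar, 70 x 22 x 22 mm, 0.24 to 0.39 kg, origin at its centre, x along its length; starts lying in some pocket of the tray. Two to four of the four bars are there
- bar1: square cast silver bar, 70 x 22 x 22 mm, 0.24 to 0.39 kg, origin at its centre, x along its length; starts lying in some pocket of the tray. Two to four of the four bars are there
- bar2: square cast silver bar, 70 x 22 x 22 mm, 0.24 to 0.39 kg, origin at its centre, x along its length; starts lying in some pocket of the tray. Two to four of the four bars are there
- bar3: square cast silver bar, 70 x 22 x 22 mm, 0.24 to 0.39 kg, origin at its centre, x along its length; starts lying in some pocket of the tray. Two to four of the four bars are there
- bay0 (a point): bay on the sample table: 80 x 30 mm inside, with a rim 5 mm high and 3 mm thick, its length pointing away from the pivot (this point's x, outwards; centre 102 mm from the pivot, the four bays 36 degrees apart). The point is where the centre of a bar lying in the bay comes, 11 mm above the table's face. Holds one bar lying down. Turns with the table
- bay1 (a point): bay on the sample table: 80 x 30 mm inside, with a rim 5 mm high and 3 mm thick, its length pointing away from the pivot (this point's x, outwards; centre 102 mm from the pivot, the four bays 36 degrees apart). The point is where the centre of a bar lying in the bay comes, 11 mm above the table's face. Holds one bar lying down. Turns with the table
- bay2 (a point): bay on the sample table: 80 x 30 mm inside, with a rim 5 mm high and 3 mm thick, its length pointing away from the pivot (this point's x, outwards; centre 102 mm from the pivot, the four bays 36 degrees apart). The point is where the centre of a bar lying in the bay comes, 11 mm above the table's face. Holds one bar lying down. Turns with the table
- bay3 (a point): bay on the sample table: 80 x 30 mm inside, with a rim 5 mm high and 3 mm thick, its length pointing away from the pivot (this point's x, outwards; centre 102 mm from the pivot, the four bays 36 degrees apart). The point is where the centre of a bar lying in the bay comes, 11 mm above the table's face. Holds one bar lying down. Turns with the table
- coupon0: dumb-bell test piece of cast silver, 70 mm long, 0.2 kg: two end blocks 22 x 22 mm (each 18 mm long) joined by a square waist 34 mm long and 14 x 14 mm thick, centred between them; origin at its centre, x along its length; starts lying in a bay of the sample table. One or two are there
- coupon1: dumb-bell test piece of cast silver, 70 mm long, 0.2 kg: two end blocks 22 x 22 mm (each 18 mm long) joined by a square waist 34 mm long and 14 x 14 mm thick, centred between them; origin at its centre, x along its length; starts lying in a bay of the sample table. One or two are there
- flux_jar: white-capped jar, 54 mm diameter, 75 mm high, bystander; origin at the centre of its underside
- bench_block: steel disc, 76 mm diameter, 24 mm high, bystander; origin at the centre of its underside
Things that resemble listed ones, but are neither listed nor needed, are in the scene too. What is shaped like the bar0 but green or orange is not meant.

How it is judged:
By the outcome, as a careful person would: the job done as asked, in the order asked, and still so for the second after the job is handed in, with the robot touching nothing.
Of bar0, bar1, bar2, bar3 only 2 to 4 are there at a start; the rules pass over those that are not, and their reading is None.
Of coupon0, coupon1 only 1 to 2 are there at a start; the rules pass over those that are not, and their reading is None.
At some moment in a run one of bar0, bar1, bar2, bar3 may be knocked a few centimetres aside while the robot is not near it.
Once in a run the grip may slacken for a moment while it holds something.
It also fails if it takes over 210 s, if anything falls off the work surface, if the arm or the gripper's body presses on something with over 40 N, if the wrist force passes 120 N, or if a joint passes its speed limit or range.

### The arm

A 6-joint arm with a two-finger parallel gripper is mounted at the origin on the work surface. World frame = base frame: x ahead of the robot, y to its left, z up, the work surface at z = 0. Lengths are in m, angles in rad, forces in N, time in s.
With the tool pointing down it reaches from about 0.35 to 0.875 m from the base axis. Payload 4.2 kg.
Tool frame: the origin (TCP) lies on the centre line of the jaws, within the pads' length; the fingertips stand 25 mm ahead of it and the grasp point (between the pads) lies 6 mm ahead of it; z points along the fingers, x is the direction in which the jaws open and shut, and the axes are right-handed (so a half turn about z gives the same grasp; the last joint's range is limited). The gripper opens to 87 mm and grips with 3 to 60 N. Pads are 19 mm wide; open, the fingers measure 117 mm over their backs; the gripper's body (75 mm by 190 mm) begins 51 mm behind the grasp point.
Start: joints at [1.443, 0.385, 0.008, 0, -1.194, -0.259], TCP at [0.236, 0.579, 0.217] pointing down, gripper open.
Joint ranges: [-3.14, 3.14], [-1.21, 2.06], [-1.07, 1.41], [-3.16, 2.05], [-2.99, -0.16], [-3.1, 3.1]. Speed limits (rad/s): [2.79, 2.79, 3.14, 3.14, 3.14, 3.14].

### API

Orientations are given as a unit quaternion [x, y, z, w].
In Python, from workcell import r gives the robot as it stands. The module is installed in compiled form; this text tells all that it offers.
- The arm moves only by the tool apply_moves, never from a script. Its argument "plan" is a list that holds one entry, the list of rows, each a list of 7 numbers: the shift along the tool's x, y, z in m, then the turn, a rotation vector about the tool's x, y, z in degrees, then the opening, from 0 (shut) to 1 (fully open). A call has 1 to 12 rows; each row is the pose to reach, as a shift and turn from the pose commanded when the call began, along the tool's axes at that moment; what a row does not reach only later rows make up. A row lasts 1/10 s, in which the tool goes at most 50 mm and 8.59 degrees, less where a joint would pass 70% of its speed; a pose out of reach is approached as far as the arm can. A call with a gripper value outside its range is refused whole. The fingers move at their own pace and stop on an object; "newtons" is the grip in N (left out, the last holds). Time passes only in rows, so rows that repeat a pose let the fingers close. It gives the time, the measured TCP pose, the force and the opening at its end, in the units of the state.
- r.read_state(): the state, without advancing time (a new reading comes with each control period).
- r.camera(name): name is "scene" or "top"; returns a dict with "color" (384x512x3 uint8, red, green, blue), "mtx" (3x3 intrinsics, pixels), "world_from_camera" (4x4, takes a point from camera to world coordinates). Camera axes: x right, y down, z forward; pixel columns grow to the right and rows downward; lengths in m; the calibration is good to about 2 mm. A picture is of the moment at which its call begins. There is no depth.
- r.job_done(): hands the job in, once; it reports no verdict.
The state is a dict: "time": time; "joint_positions": joint angles; "joint_velocities": joint speeds; "effort": joint torques, N m; "tool_pos": TCP position; "orientation": TCP orientation; "wrist_force": force on the tool from outside, world axes, zero at the start; "ft_torque": the same for the moment, N m; "grip_width": finger opening in m.
Only numpy, scipy, OpenCV 4.12 (cv2) and the standard library are available. Lean on these libraries where they do the work, as an engineer would, in place of code of your own. Each camera call takes 0.05 s, during which the arm holds its last target.

## Working session

There is one attempt and no reset: what is moved stays moved. The work goes in short steps, Python scripts to look and compute and a tool call to move; the robot and the scene stay as the last step left them, time stands still between calls to the robot, and variables do not carry over. Pictures are saved under pics/ and viewed, and the job is handed in when it is done.

Besides the shell and the picture viewer there is one more tool, called after "Call:" by a JSON object that holds its "api" and its "payload". apply_moves: Moves the arm, as the interface text tells. Its arguments: {"type":"object","properties":{"plan":{"type":"array","items":{"type":"array","items":{"type":"array","items":{"type":"number"}}}},"newtons":{"type":"number"}},"required":["plan"]}

```bash
mkdir -p pics; python3 - <<'E'
from workcell import r
import cv2
s=r.read_state()
for k in s: print(k,s[k])
for n in("scene","top"):
    c=r.camera(n); cv2.imwrite(f"pics/{n}0.png",cv2.resize(c["color"][:,:,::-1],(800,600),interpolation=cv2.INTER_CUBIC)); print(n,c["mtx"],c["world_from_camera"])
E
```

```text
time 0.0
joint_positions [ 1.44259519e+00  3.85541882e-01  6.64103896e-03 -5.33517454e-04
 -1.19400677e+00 -2.58598008e-01]
joint_velocities [-0.00062312 -0.00212366 -0.00028444  0.00128376 -0.00059634  0.00028917]
effort [-3.91191252e-04 -3.90661848e+01  1.87402958e+01  4.21972409e+00
  1.10325945e-02 -1.88667705e-04]
tool_pos [0.23550925 0.57826496 0.21596931]
orientation [-5.57938626e-01  8.29881506e-01 -6.29973653e-04 -8.82605450e-04]
wrist_force [-0.15962274  0.43859611  0.57855781]
ft_torque [ 0.00688152 -0.08213354  0.01217576]
grip_width 0.08709608280540879
scene [[377.76161891   0.         256.48389643]
 [  0.         377.76161891 193.46267694]
 [  0.           0.           1.        ]] [[-0.37807934  0.774743   -0.50678329  1.0635776 ]
 [ 0.92572242  0.31064878 -0.21572051  0.13282587]
 [-0.00969634 -0.55070012 -0.83464685  0.90094847]
 [ 0.          0.          0.          1.        ]]
top [[456.76710157   0.         258.82577956]
 [  0.         456.76710157 194.34313505]
 [  0.           0.           1.        ]] [[ 0.00380647 -0.99792998  0.06419705  0.47983619]
 [-0.99992213 -0.00456132 -0.01161589 -0.08441414]
 [ 0.01188467 -0.06414784 -0.99786964  1.24266493]
 [ 0.          0.          0.          1.        ]]
```

View pics/scene0.png

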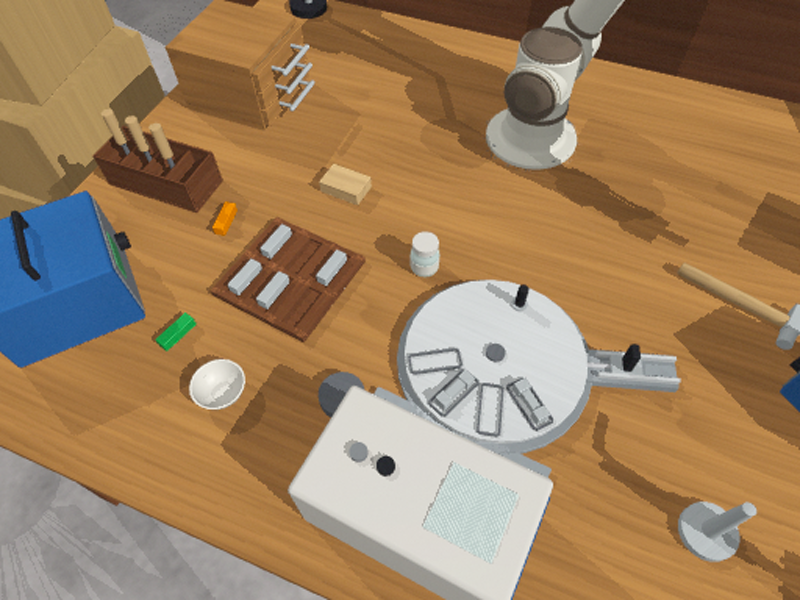

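View pics/top0.png

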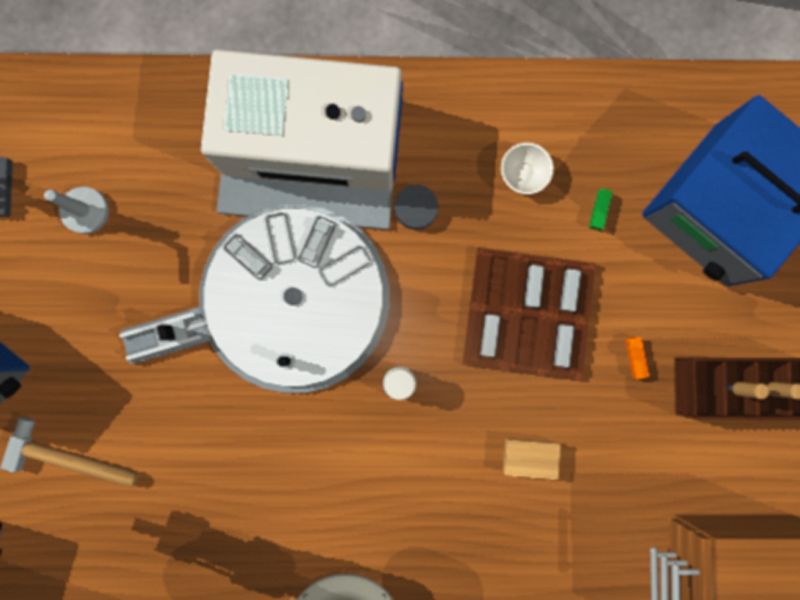

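```bash
cat > h.py <<'E'
import numpy as np, cv2
from workcell import r
from scipy.spatial.transform import Rotation as R
def ray(c,u,v,z):
    T=np.array(c["world_from_camera"]);d=T[:3,:3]@np.linalg.solve(c["mtx"],[u,v,1.]);o=T[:3,3]
    return o+d*(z-o[2])/d[2]
def proj(c,p):
    T=np.linalg.inv(np.array(c["world_from_camera"]));q=np.array(c["mtx"])@(T[:3,:3]@np.array(p)+T[:3,3]);return q[:2]/q[2]
def crop(c,u0,v0,u1,v1,k,name,pts=()):
    im=cv2.resize(np.ascontiguousarray(c["color"][v0:v1,u0:u1,::-1]),None,fx=k,fy=k,interpolation=cv2.INTER_CUBIC)
    for p in pts:
        q=proj(c,p); cv2.circle(im,(int(round((q[0]+.5-u0)*k)),int(round((q[1]+.5-v0)*k))),2,(0,0,255),-1)
    cv2.imwrite("pics/"+name+".png",im)
E
python3 - <<'E'
from h import *
c=r.camera("top")
crop(c,75,120,275,260,4,"ta")
crop(c,285,140,395,260,5,"tb")
for n,(u,v),z in [("piv",(292,297),.03),("handle",(285,361),.08),("lock",(166,332),.075),("jar",(400,383),.075),("disc",(416,206),.024)]:
    print(n,ray(c,u/1.5625-.5,v/1.5625-.5,z))
E
```

```text
piv [0.56965512 0.09404089 0.03      ]
handle [0.46187394 0.09655688 0.08      ]
lock [0.50819144 0.2915023  0.075     ]
jar [ 0.42677057 -0.0900344   0.075     ]
disc [ 0.72866344 -0.11660838  0.024     ]
```

View pics/ta.png

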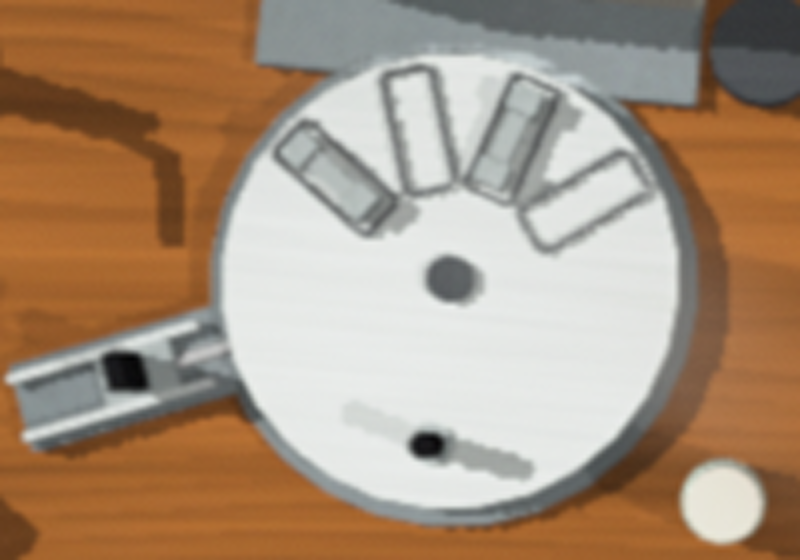

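View pics/tb.png

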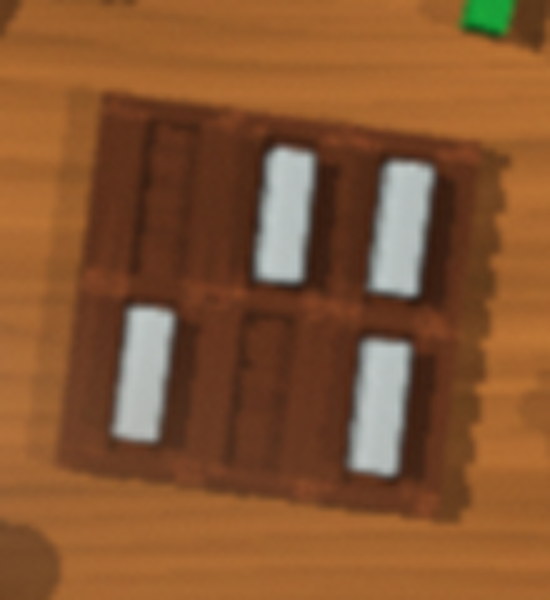

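```bash
cat >> h.py <<'E'
def bayc(P,th,i,lx=0,ly=0,z=.041,r0=.102):
    # i 0..3 angle -54,-18,18,54 (ccw) in table frame ; th = disc angle clockwise
    a=P[2]-th+np.deg2rad(-54+36*i); x=r0+lx
    return np.array([P[0]+x*np.cos(a)-ly*np.sin(a),P[1]+x*np.sin(a)+ly*np.cos(a),z])
def polar(P,ang,rad,z):
    a=P[2]+ang; return np.array([P[0]+rad*np.cos(a),P[1]+rad*np.sin(a),z])
E
python3 - <<'E'
from h import *
from scipy.optimize import least_squares
c=r.camera("top")
f=lambda x,y,k,u0,v0:np.array([x/k+u0-.5,y/k+v0-.5])
cor={2:[(382,73),(434,65),(458,186),(407,195)],0:[(625,152),(655,187),(546,251),(519,212)]}
lxy=[(.043,.018),(.043,-.018),(-.043,-.018),(-.043,.018)]
obs=[];mod=[]
for i,q in cor.items():
    for (x,y),(lx,ly) in zip(q,lxy):
        obs.append(f(x,y,4,75,120)); mod.append(lambda P,i=i,lx=lx,ly=ly:bayc(P,0,i,lx,ly,.035))
obs.append(f(427,444,4,75,120)); mod.append(lambda P:polar(P,np.pi,.11,.08))
obs.append(f(124,370,4,75,120)); mod.append(lambda P:polar(P,np.deg2rad(112),.215,.075))
obs.append(f(451,279,4,75,120)); mod.append(lambda P:polar(P,0,0,.033))
res=lambda P:np.concatenate([proj(c,m(P))-o for m,o in zip(mod,obs)])
s=least_squares(res,[.57,.094,-.03],loss='soft_l1'); P=s.x; print(P,np.rad2deg(P[2])); print(res(P).reshape(-1,2).round(1))
pts=[polar(P,a,.152,.03) for a in np.linspace(0,6.28,60)]+[bayc(P,0,i,lx,ly,.035) for i in range(4) for lx,ly in lxy]+[polar(P,np.pi,.11,.08),polar(P,np.deg2rad(112),.215,.075),polar(P,0,0,.03)]
crop(c,75,120,275,260,4,"ta2",pts)
# tray corners
q=[(102,97),(508,155),(458,520),(58,466)]
tc=np.array([ray(c,*f(*p,5,285,140),.016) for p in q]);print(tc,[np.linalg.norm(tc[i]-tc[i-1]) for i in range(4)],tc.mean(0))
cs=r.camera("scene"); 
crop(cs,240,170,450,300,3.8,"sa2",pts)
E
```

```text
[ 0.57076559  0.08928981 -0.08436768] -4.833911801952535
[[-0.4 -0.1]
 [-0.2 -1.1]
 [ 0.8 -0.1]
 [ 0.2  0.7]
 [ 0.8 -2.1]
 [ 0.2  0.6]
 [-0.4  1.2]
 [-0.6 -0.7]
 [-0.1  0.3]
 [-1.   0.3]
 [ 0.8 -0.2]]
[[ 0.65550148 -0.22310524  0.016     ]
 [ 0.62506118 -0.44329863  0.016     ]
 [ 0.428133   -0.413618    0.016     ]
 [ 0.45622394 -0.19896437  0.016     ]] [np.float64(0.20073445181454214), np.float64(0.2222875178637155), np.float64(0.1991523174754102), np.float64(0.21648390481602597)] [ 0.5412299  -0.31974656  0.016     ]
```

View pics/ta2.png

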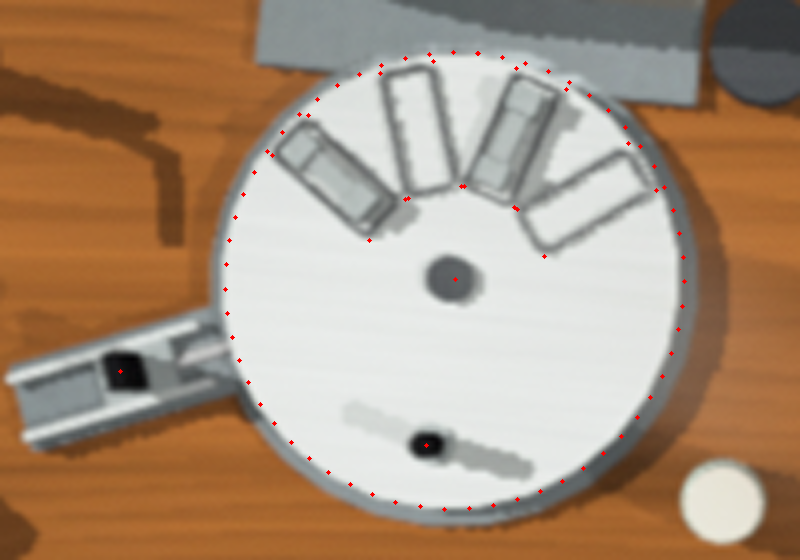

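View pics/sa2.png

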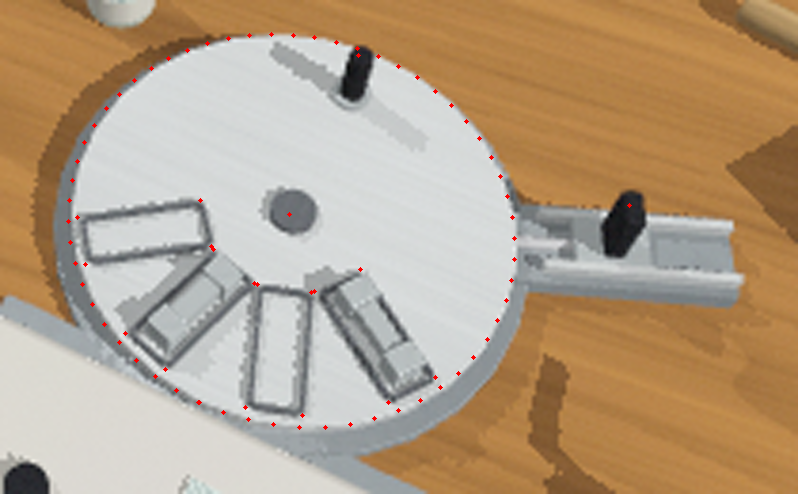

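```bash
cat >> h.py <<'E'
P=np.array([.5705,.0905,-.084])
def go(pos,yaw=None):
    s=r.read_state(); Rm=R.from_quat(s["orientation"]); p=np.array(s["tool_pos"])
    x=Rm.as_matrix()[:,0]; cur=np.degrees(np.arctan2(x[1],x[0]))
    if yaw is None: yaw=cur
    yaw=cur+(yaw-cur+90)%180-90
    a=np.radians(yaw); M=np.array([[np.cos(a),np.sin(a),0],[np.sin(a),-np.cos(a),0],[0,0,-1]])
    d=Rm.inv().apply(np.array(pos)-p); rv=(Rm.inv()*R.from_matrix(M)).as_rotvec(degrees=True)
    q6=np.degrees(s["joint_positions"][5])
    print("t%.1f"%s["time"],"tcp",p.round(4),"yaw %.1f"%cur,"q6 %.0f"%q6,"w %.4f"%s["grip_width"],"F",np.round(s["wrist_force"],1),"-> shift mm",(d*1e3).round(1),"turn",rv.round(1))
def blobs(c,lo=(130,140,140),roi=(285,140,395,260),z=.032):
    u0,v0,u1,v1=roi; im=c["color"][v0:v1,u0:u1].astype(int); k=6
    im=cv2.resize(c["color"][v0:v1,u0:u1],None,fx=k,fy=k,interpolation=cv2.INTER_CUBIC).astype(int)
    m=((im.min(2)>110)&(im.max(2)-im.min(2)<60)).astype(np.uint8)
    for cn in cv2.findContours(m,cv2.RETR_EXTERNAL,cv2.CHAIN_APPROX_NONE)[0]:
        if cv2.contourArea(cn)<2500: continue
        b=cv2.boxPoints(cv2.minAreaRect(cn)); w=np.array([ray(c,(x+.5)/k-.5+u0,(y+.5)/k-.5+v0,z) for x,y in b])
        e1=w[1]-w[0];e2=w[2]-w[1]; L=e1 if np.linalg.norm(e1)>np.linalg.norm(e2) else e2
        print("blob",w.mean(0).round(4),"len %.3f %.3f"%(np.linalg.norm(e1),np.linalg.norm(e2)),"ang %.1f"%((np.degrees(np.arctan2(L[1],L[0]))+90)%180-90))
E
python3 - <<'E'
from h import *
c=r.camera("top"); blobs(c); 
ld=np.degrees(P[2])+112; g=polar(P,np.deg2rad(112),.215,.075); print(g,ld)
go([g[0],g[1],.15],ld)
E
```

```text
blob [ 0.4883 -0.3684  0.032 ] len 0.071 0.026 ang -7.3
blob [ 0.5055 -0.2431  0.032 ] len 0.071 0.025 ang -7.4
blob [ 0.5838 -0.3809  0.032 ] len 0.071 0.026 ang -8.3
blob [ 0.5904 -0.3189  0.032 ] len 0.072 0.026 ang -6.7
[0.50696882 0.2958991  0.075     ] 107.18715452090109
t0.3 tcp [0.2357 0.5786 0.2167] yaw -112.2 q6 -15 w 0.0865 F [-0.3 -0.3  0.4] -> shift mm [ 159.5 -357.9   66.8] turn [  0.   -0.  -39.4]
```

Call:
{"api": "apply_moves", "payload": {"plan": [[[0.16,-0.358,0.067,0,0,-39.4,0.5],[0.16,-0.358,0.067,0,0,-39.4,0.5],[0.16,-0.358,0.067,0,0,-39.4,0.5],[0.16,-0.358,0.067,0,0,-39.4,0.5],[0.16,-0.358,0.067,0,0,-39.4,0.5],[0.16,-0.358,0.067,0,0,-39.4,0.5],[0.16,-0.358,0.067,0,0,-39.4,0.5],[0.16,-0.358,0.067,0,0,-39.4,0.5],[0.16,-0.358,0.067,0,0,-39.4,0.5],[0.16,-0.358,0.067,0,0,-39.4,0.5],[0.16,-0.358,0.067,0,0,-39.4,0.5],[0.16,-0.358,0.067,0,0,-39.4,0.5]]], "newtons": 20}}

```text
time: 1.5
tool_pos: [0.5063, 0.2968, 0.1505]
orientation: [0.806, -0.592, 0.0, -0.0]
wrist_force: [0.2, -0.5, -0.5]
grip_width: 0.0435
```

```bash
python3 - <<'E'
from h import *
g=polar(P,np.deg2rad(112),.215,.075); ld=np.degrees(P[2])+112
go([g[0],g[1],.075],ld)
crop(r.camera("top"),60,140,220,260,5,"l1"); 
crop(r.camera("scene"),350,170,480,270,5,"l2"); 
E
```

```text
t1.5 tcp [0.5063 0.2968 0.1505] yaw -72.6 q6 61 w 0.0435 F [ 0.2 -0.5 -0.5] -> shift mm [ 1.1 -0.3 75.5] turn [-0.   0.   0.2]
```

View pics/l1.png

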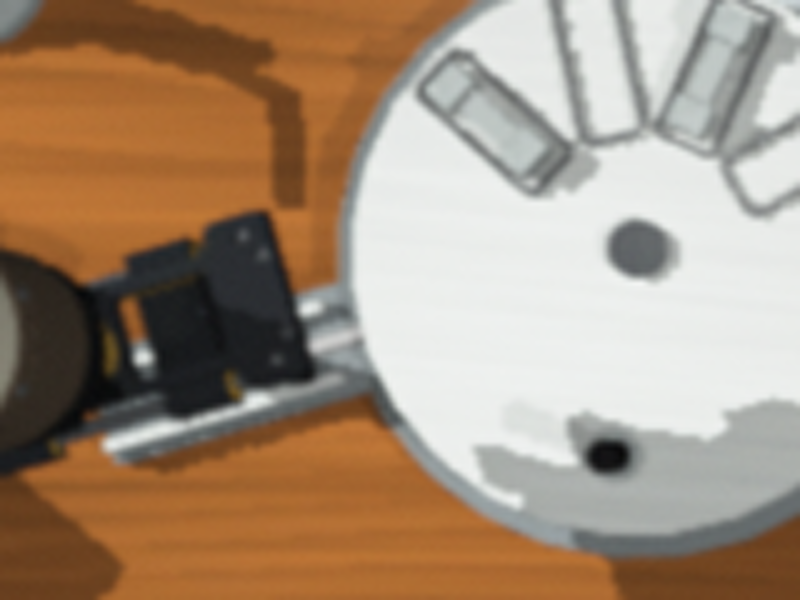

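View pics/l2.png

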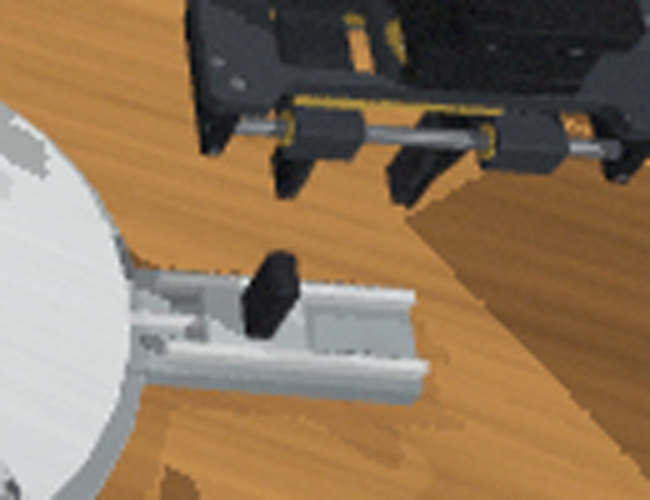

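The gripper stands above the lock grip, which shows at about (270,295) in the scene crop, between the fingers. I'm descending and closing on it now.

Call:
{"api": "apply_moves", "payload": {"plan": [[[0.001,0,0.04,0,0,0,0.5],[0.001,0,0.075,0,0,0,0.5],[0.001,0,0.075,0,0,0,0.5],[0.001,0,0.075,0,0,0,0.1],[0.001,0,0.075,0,0,0,0.1],[0.001,0,0.075,0,0,0,0.1],[0.001,0,0.075,0,0,0,0.1],[0.001,0,0.075,0,0,0,0.1]]], "newtons": 20}}

```text
time: 2.4
tool_pos: [0.5076, 0.2949, 0.076]
orientation: [0.805, -0.593, 0.0, -0.001]
wrist_force: [-0.4, -0.5, -0.4]
grip_width: 0.0128
```

```bash
python3 - <<'E'
from h import *
g=polar(P,np.deg2rad(112),.257,.075)
go(g)
E
```

```text
t2.4 tcp [0.5076 0.2949 0.076 ] yaw -72.8 q6 61 w 0.0128 F [-0.4 -0.5 -0.4] -> shift mm [-43.1   0.2   1. ] turn [-0.1  0.  -0. ]
```

Call:
{"api": "apply_moves", "payload": {"plan": [[[-0.01,0,0,0,0,0,0.1],[-0.02,0,0,0,0,0,0.1],[-0.03,0,0,0,0,0,0.1],[-0.036,0,0,0,0,0,0.1],[-0.039,0,0,0,0,0,0.1],[-0.042,0,0,0,0,0,0.1],[-0.042,0,0,0,0,0,0.1]]]}}

```text
time: 3.1
tool_pos: [0.4947, 0.335, 0.075]
orientation: [0.805, -0.593, 0.0, 0.0]
wrist_force: [0.4, -0.3, -0.1]
grip_width: 0.0089
```

```bash
python3 - <<'E'
from h import *
crop(r.camera("top"),60,140,220,260,5,"l3"); 
crop(r.camera("scene"),350,170,480,270,5,"l4"); 
E
```

```text
(no output)
```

View pics/l4.png

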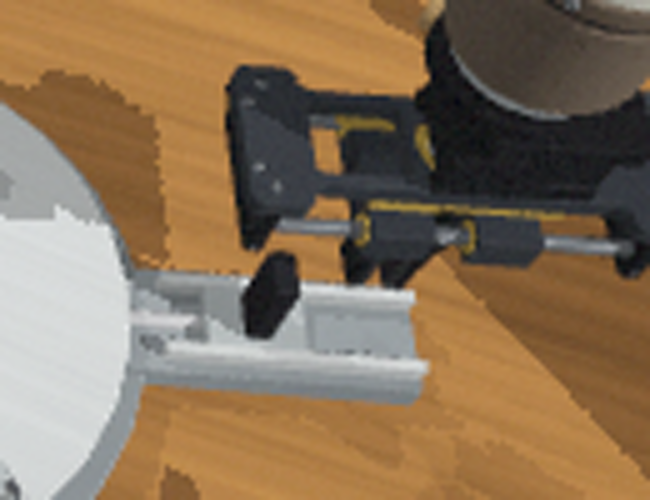

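View pics/l3.png

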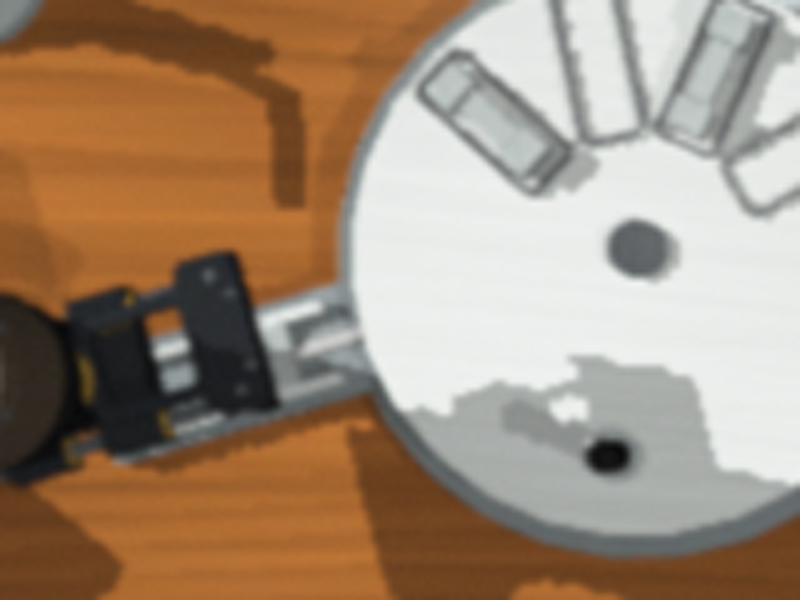

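```bash
python3 - <<'E'
from h import *
cs=r.camera("scene");ct=r.camera("top")
print(ray(cs,350+283/5-.5,170+256/5-.5,.075), ray(cs,350+262/5-.5,170+332/5-.5,.025))
print(ray(ct,75+124/4-.5,120+370/4-.5,.075),polar(P,np.deg2rad(112),.215,.075))
go(polar(P,np.deg2rad(112),.257,.075))
p=r.read_state()["tool_pos"]
tip=np.array(p)-[0,0,.025]
crop(cs,350,170,480,270,5,"l5",[tip,polar(P,np.deg2rad(112),.215,.075),polar(P,np.deg2rad(112),.215,.025)])
print(proj(ct,polar(P,np.deg2rad(112),.215,.075)))
E
```

```text
[0.49864736 0.2958339  0.075     ] [0.51354576 0.30361509 0.025     ]
[0.50813806 0.29210951 0.075     ] [0.50696882 0.2958991  0.075     ]
t3.3 tcp [0.4948 0.3345 0.075 ] yaw -72.8 q6 58 w 0.0088 F [-0.  -0.1 -0.9] -> shift mm [-1.6 -0.2  0. ] turn [ 0. -0. -0.]
[103.99366659 212.45347993]
```

View pics/l5.png

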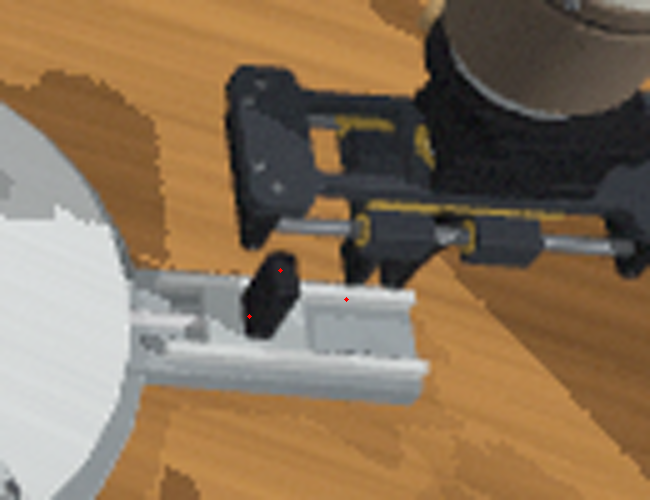

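```bash
python3 - <<'E'
from h import *
cs=r.camera("scene")
print(ray(cs,350+372/5-.5,170+286/5-.5,.05))
for z in (.1,.1255,.14): print(ray(cs,350+345/5-.5,170+199/5-.5,z), proj(cs,[.5063,.2968,z]))
ct=r.camera("top")
# check base of robot / table edges calibration: pivot from scene
print(ray(cs,240+291/3.8-.5,170+213/3.8-.5,.033),ray(ct,75+451/4-.5,120+279/4-.5,.033))
print(ray(cs,240+360/3.8-.5,170+52/3.8-.5,.08),ray(ct,75+426/4-.5,120+444/4-.5,.08))
crop(cs,340,100,512,230,4.6,"l6")
E
```

```text
[0.48230107 0.34558552 0.05      ]
[0.47212622 0.31341584 0.1       ] [409.25288264 218.33189773]
[0.49095641 0.30766635 0.1255    ] [412.78430679 212.99174746]
[0.50166377 0.30439703 0.14      ] [414.86836708 209.8402724 ]
[0.57147132 0.09027055 0.033     ] [0.57032087 0.09130957 0.033     ]
[0.45841962 0.09921924 0.08      ] [0.46196669 0.0988335  0.08      ]
```

View pics/l6.png

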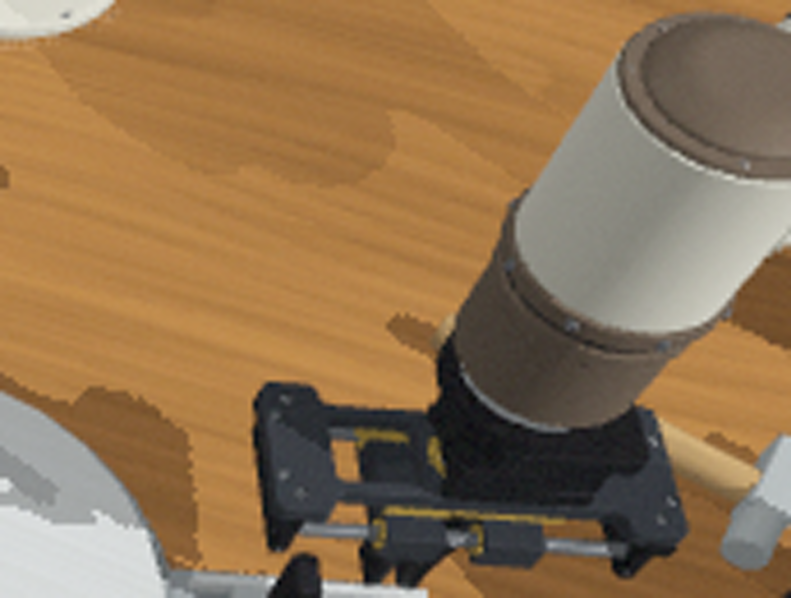

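Call:
{"api": "apply_moves", "payload": {"plan": [[[0,0,-0.06,0,0,0,0.5],[0,0,-0.06,0,0,0,0.5],[0,0,-0.06,0,0,0,0.5],[0,0,-0.06,0,0,0,0.5]]]}}

```text
time: 3.8
tool_pos: [0.4943, 0.3343, 0.1345]
orientation: [0.805, -0.593, -0.0, 0.0]
wrist_force: [0.3, -0.5, -0.3]
grip_width: 0.0328
```

```bash
python3 - <<'E'
from h import *
cs=r.camera("scene");ct=r.camera("top")
s=r.read_state(); p=np.array(s["tool_pos"]);M=R.from_quat(s["orientation"]).as_matrix()
print(p,s["grip_width"],M.round(3))
w=s["grip_width"]/2
pts=[p+M@np.array(q) for q in [(0,0,0),(0,0,.025),(w,0,.025),(-w,0,.025),(w,0,0),(-w,0,0)]]
crop(cs,370,130,500,230,6,"m1",pts)
crop(ct,40,160,140,260,6,"m2",pts)
E
```

```text
[0.49396531 0.33391627 0.13348421] 0.039389725505265254 [[ 0.296 -0.955 -0.002]
 [-0.955 -0.296 -0.002]
 [ 0.001  0.003 -1.   ]]
```

View pics/m1.png

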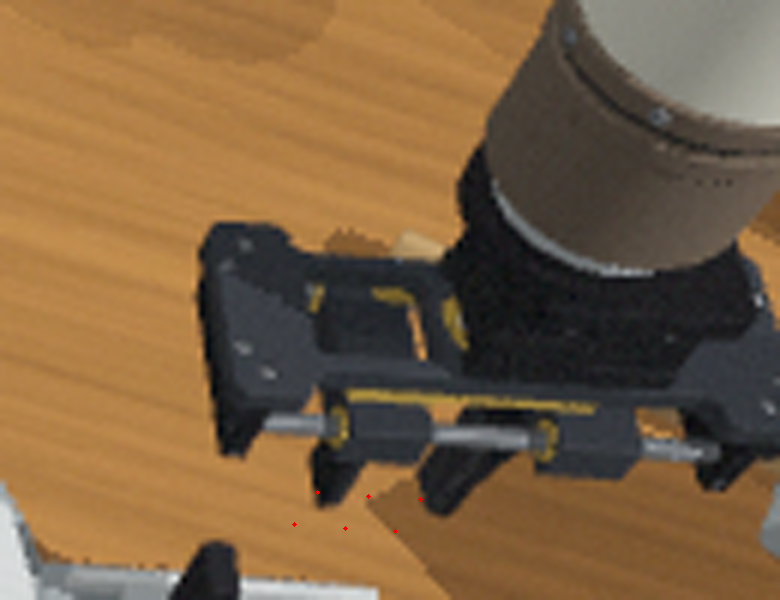

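View pics/m2.png

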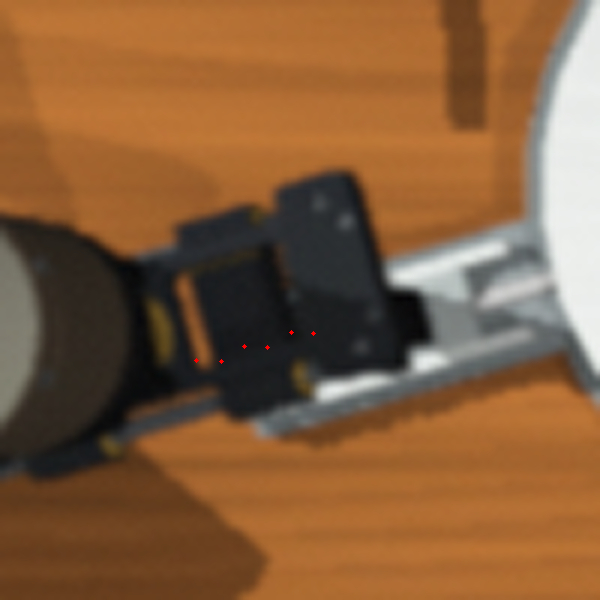

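```bash
python3 - <<'E'
from h import *
cs=r.camera("scene");ct=r.camera("top")
s=r.read_state(); p=np.array(s["tool_pos"]);M=R.from_quat(s["orientation"]).as_matrix()
f=lambda q,u,v,k:((q+.5-np.array([u,v]))*k).round(0)
for z in (-.045,-.08,-.12,-.2):
  for x in (-.095,0,.095):
    for y in (-.0375,.0375):
      a=p+M@np.array([x,y,z]); print(z,x,y,"scene m1",f(proj(cs,a),370,130,6),"top m2",f(proj(ct,a),40,160,6))
crop(cs,256,0,512,192,3,"m3",[p+M@np.array([0,0,z]) for z in np.arange(-.3,.03,.025)])
crop(ct,0,100,200,260,4,"m4",[p+M@np.array([0,0,z]) for z in np.arange(-.3,.03,.025)])
E
```

```text
-0.045 -0.095 -0.0375 scene m1 [700. 541.] top m2 [-66. 323.]
-0.045 -0.095 0.0375 scene m1 [652. 369.] top m2 [-14. 509.]
-0.045 0 -0.0375 scene m1 [432. 522.] top m2 [173. 251.]
-0.045 0 0.0375 scene m1 [397. 353.] top m2 [225. 437.]
-0.045 0.095 -0.0375 scene m1 [168. 504.] top m2 [410. 179.]
-0.045 0.095 0.0375 scene m1 [145. 336.] top m2 [463. 364.]
-0.08 -0.095 -0.0375 scene m1 [750. 492.] top m2 [-112.  320.]
-0.08 -0.095 0.0375 scene m1 [698. 317.] top m2 [-59. 513.]
-0.08 0 -0.0375 scene m1 [472. 473.] top m2 [135. 246.]
-0.08 0 0.0375 scene m1 [434. 300.] top m2 [189. 438.]
-0.08 0.095 -0.0375 scene m1 [198. 454.] top m2 [380. 172.]
-0.08 0.095 0.0375 scene m1 [173. 283.] top m2 [435. 364.]
-0.12 -0.095 -0.0375 scene m1 [812. 431.] top m2 [-169.  317.]
-0.12 -0.095 0.0375 scene m1 [754. 252.] top m2 [-114.  518.]
-0.12 0 -0.0375 scene m1 [522. 412.] top m2 [ 88. 240.]
-0.12 0 0.0375 scene m1 [479. 235.] top m2 [144. 440.]
-0.12 0.095 -0.0375 scene m1 [235. 393.] top m2 [343. 163.]
-0.12 0.095 0.0375 scene m1 [207. 217.] top m2 [400. 363.]
-0.2 -0.095 -0.0375 scene m1 [954. 292.] top m2 [-298.  311.]
-0.2 -0.095 0.0375 scene m1 [883. 104.] top m2 [-239.  530.]
-0.2 0 -0.0375 scene m1 [634. 272.] top m2 [-18. 227.]
-0.2 0 0.0375 scene m1 [582.  86.] top m2 [ 42. 445.]
-0.2 0.095 -0.0375 scene m1 [319. 252.] top m2 [260. 143.]
-0.2 0.095 0.0375 scene m1 [284.  69.] top m2 [322. 360.]
```

View pics/m3.png

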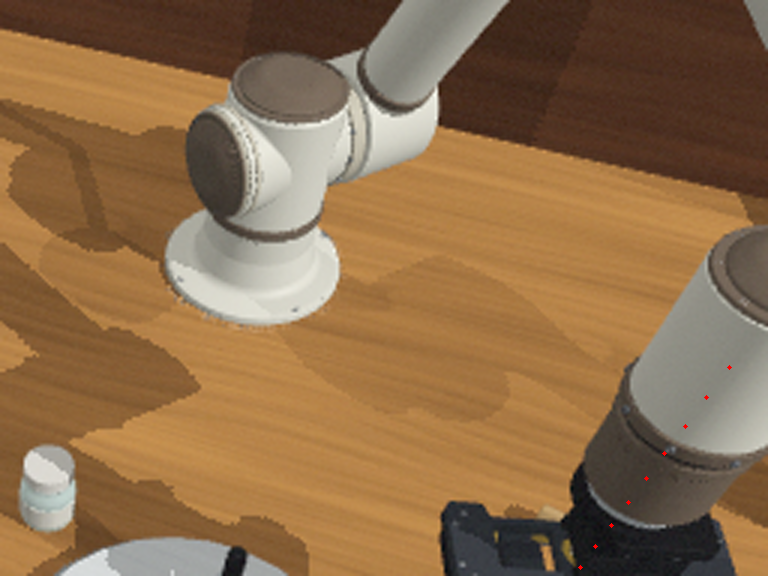

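View pics/m4.png

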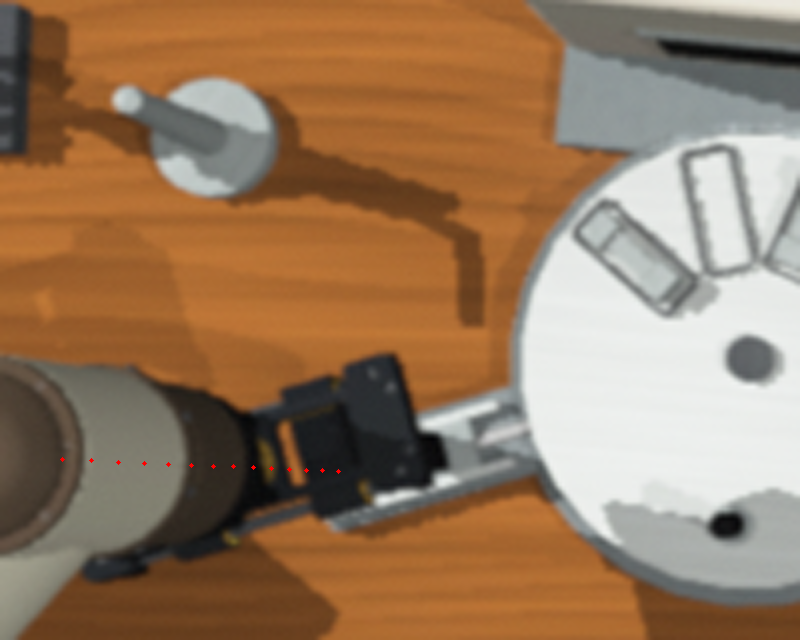

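```bash
python3 - <<'E'
from h import *
cs=r.camera("scene");ct=r.camera("top")
print(((proj(cs,[0,0,0])+.5-[256,0])*3),((proj(cs,[0,0,.02])+.5-[256,0])*3),(proj(ct,[0,0,0])+.5)*1.5625)
s=r.read_state(); p=np.array(s["tool_pos"]);M=R.from_quat(s["orientation"]).as_matrix()
pts=[p+M@np.array([.095*a,.0375*b,z]) for a in(-1,1) for b in(-1,1) for z in (-.045,-.1)]
crop(cs,350,100,512,220,4.8,"m5",pts+[p+M@np.array([0,0,z]) for z in np.arange(-.3,.03,.025)])
E
```

```text
[250.19097457 264.90101152] [253.18987166 251.25995304] [345.53462028 634.15254819]
```

View pics/m5.png

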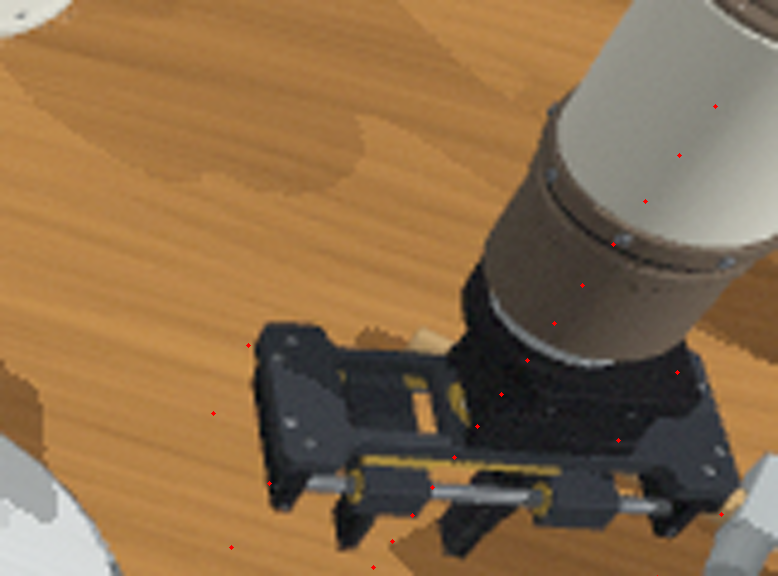

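```bash
python3 - <<'E'
from h import *
g=polar(P,np.deg2rad(112),.215,.1); ld=np.degrees(P[2])+112
go([g[0],g[1],.1],ld)
go([g[0],g[1],.057],ld)
E
```

```text
t4.1 tcp [0.4944 0.3344 0.134 ] yaw -72.8 q6 58 w 0.0433 F [-0.5 -0.1 -0.9] -> shift mm [40.4 -0.6 34. ] turn [ 0.1 -0.1  0. ]
t4.1 tcp [0.4944 0.3344 0.134 ] yaw -72.8 q6 58 w 0.0433 F [-0.5 -0.1 -0.9] -> shift mm [40.4 -0.7 77. ] turn [ 0.1 -0.1  0. ]
```

Call:
{"api": "apply_moves", "payload": {"plan": [[[0.0405,-0.0005,0.01,0,0,0,0.5],[0.0405,-0.0005,0.034,0,0,0,0.5],[0.0405,-0.0005,0.055,0,0,0,0.5],[0.0405,-0.0005,0.066,0,0,0,0.5],[0.0405,-0.0005,0.072,0,0,0,0.5],[0.0405,-0.0005,0.077,0,0,0,0.5],[0.0405,-0.0005,0.077,0,0,0,0.5]]]}}

```text
time: 4.8
tool_pos: [0.5073, 0.2964, 0.0579]
orientation: [0.805, -0.593, 0.0, 0.0]
wrist_force: [0.5, -0.6, -0.0]
grip_width: 0.0435
```

```bash
python3 - <<'E'
from h import *
go(polar(P,np.deg2rad(112),.257,.057))
crop(r.camera("scene"),350,170,480,270,6,"n1"); 
E
```

```text
t4.8 tcp [0.5073 0.2964 0.0579] yaw -72.7 q6 61 w 0.0435 F [ 0.5 -0.6 -0. ] -> shift mm [-41.6   0.4   0.9] turn [ 0. -0. -0.]
```

View pics/n1.png

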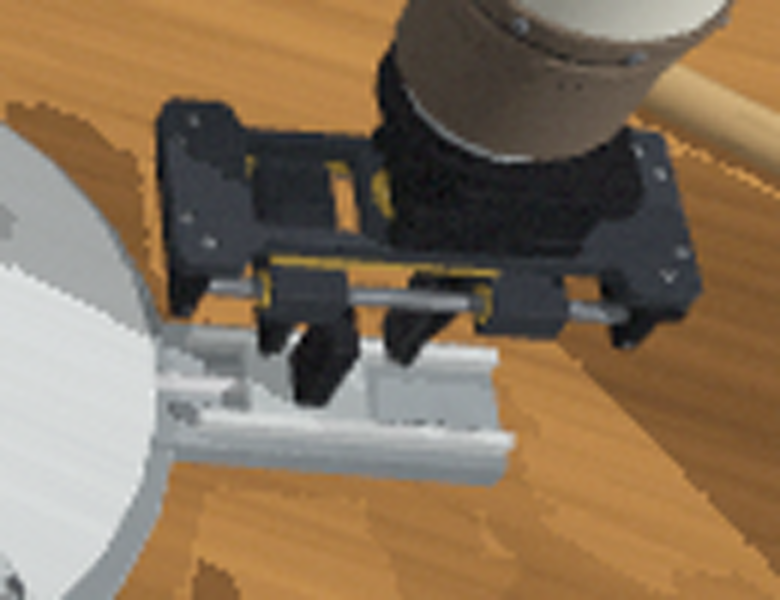

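Call:
{"api": "apply_moves", "payload": {"plan": [[[0,0,0,0,0,0,0],[0,0,0,0,0,0,0],[0,0,0,0,0,0,0],[0,0,0,0,0,0,0],[0,0,0,0,0,0,0],[0,0,0,0,0,0,0]]], "newtons": 25}}

```text
time: 5.45
tool_pos: [0.5073, 0.2966, 0.0583]
orientation: [0.805, -0.593, -0.0, -0.0]
wrist_force: [-0.9, 0.8, 1.0]
grip_width: 0.0134
```

Call:
{"api": "apply_moves", "payload": {"plan": [[[-0.01,0,0,0,0,0,0],[-0.02,0,0,0,0,0,0],[-0.03,0,0,0,0,0,0],[-0.036,0,0,0,0,0,0],[-0.039,0,0,0,0,0,0],[-0.042,0,0,0,0,0,0],[-0.042,0,0,0,0,0,0]]]}}

```text
time: 6.15
tool_pos: [0.4955, 0.3349, 0.0582]
orientation: [0.805, -0.593, 0.001, 0.001]
wrist_force: [5.1, -5.8, 2.1]
grip_width: 0.014
```

```bash
python3 - <<'E'
from h import *
go(polar(P,np.deg2rad(112),.257,.057))
crop(r.camera("scene"),350,170,480,270,6,"n2"); 
E
```

```text
t6.2 tcp [0.4955 0.3349 0.0582] yaw -72.7 q6 58 w 0.0140 F [ 5.1 -5.8  2.1] -> shift mm [-1.3  0.6  1.2] turn [ 0.  -0.2 -0. ]
```

View pics/n2.png

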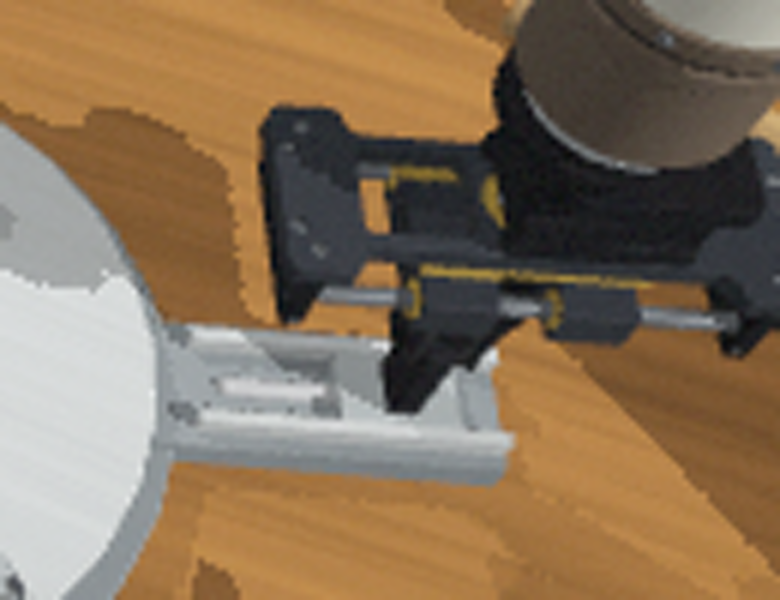

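Call:
{"api": "apply_moves", "payload": {"plan": [[[-0.041,0,0,0,0,0,0.5],[-0.0405,0,0,0,0,0,0.5],[-0.0405,0,0,0,0,0,0.5],[-0.0405,0,0,0,0,0,0.5],[-0.0405,0,-0.05,0,0,0,0.5],[-0.0405,0,-0.08,0,0,0,0.5],[-0.0405,0,-0.08,0,0,0,0.5]]]}}

```text
time: 6.9
tool_pos: [0.4852, 0.3768, 0.1428]
orientation: [0.805, -0.593, 0.0, -0.005]
wrist_force: [0.4, 0.9, 1.1]
grip_width: 0.0452
```

```bash
python3 - <<'E'
from h import *
print(np.degrees(r.read_state()["joint_positions"]).round(0))
g=polar(P,np.pi,.11,.14);print(g)
go(g,40)
crop(r.camera("scene"),350,170,480,270,6,"n3"); 
E
```

```text
[ 53.  24.  -8.   0. -58.  54.]
[0.46088785 0.09972914 0.14      ]
t6.9 tcp [0.4852 0.3768 0.1428] yaw -72.8 q6 54 w 0.0452 F [0.4 0.9 1.1] -> shift mm [257.5 105.3   0.6] turn [-0.3  0.5 67.2]
```

View pics/n3.png

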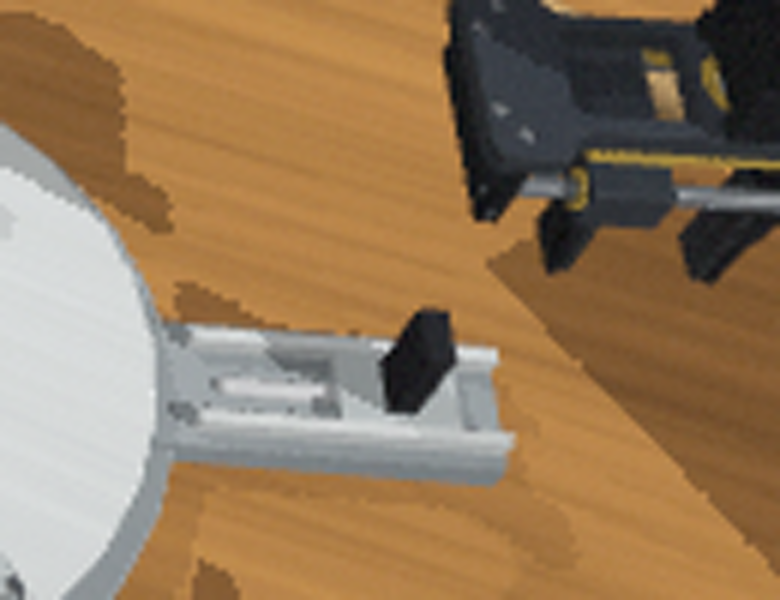

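Call:
{"api": "apply_moves", "payload": {"plan": [[[0.2575,0.105,0,-0.3,0.5,67.2,0.5],[0.2575,0.105,0,-0.3,0.5,67.2,0.5],[0.2575,0.105,0,-0.3,0.5,67.2,0.5],[0.2575,0.105,0,-0.3,0.5,67.2,0.5],[0.2575,0.105,0,-0.3,0.5,67.2,0.5],[0.2575,0.105,0,-0.3,0.5,67.2,0.5],[0.2575,0.105,0,-0.3,0.5,67.2,0.5],[0.2575,0.105,0,-0.3,0.5,67.2,0.5],[0.2575,0.105,0,-0.3,0.5,67.2,0.5],[0.2575,0.105,0,-0.3,0.5,67.2,0.5]]]}}

```text
time: 7.95
tool_pos: [0.4582, 0.0982, 0.1372]
orientation: [-0.344, 0.939, -0.002, -0.005]
wrist_force: [1.3, 0.6, -0.2]
grip_width: 0.0437
```

```bash
python3 - <<'E'
from h import *
g=polar(P,np.pi,.11,.062)
go(g,40)
print(np.degrees(r.read_state()["joint_positions"]).round(0))
crop(r.camera("scene"),250,150,410,270,5,"n4"); 
E
```

```text
t8.0 tcp [0.4582 0.0982 0.1372] yaw -139.8 q6 8 w 0.0437 F [ 1.3  0.6 -0.2] -> shift mm [-3.9 -0.6 75.2] turn [ 0.  -0.6  0.2]
[ 32.  12. -27.   0. -52.   8.]
```

View pics/n4.png

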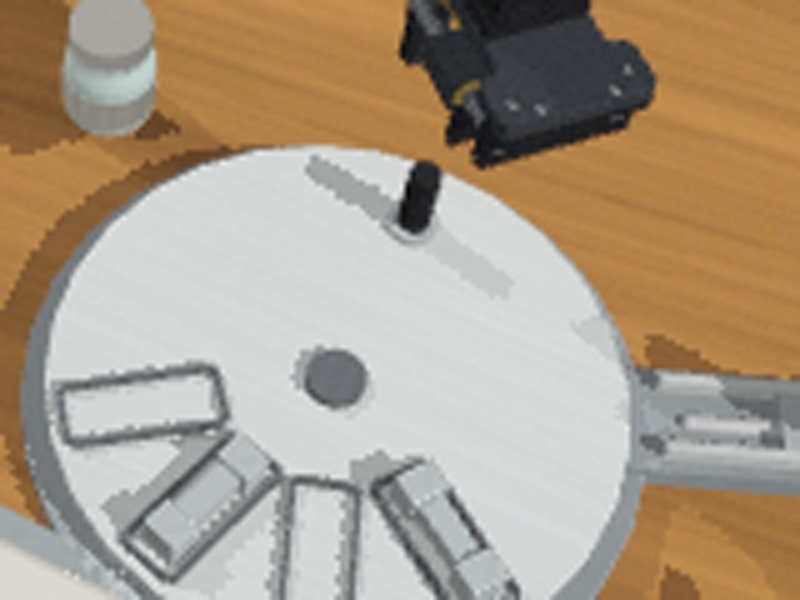

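Call:
{"api": "apply_moves", "payload": {"plan": [[[-0.004,-0.0005,0.03,0,-0.6,0.2,0.5],[-0.004,-0.0005,0.06,0,-0.6,0.2,0.5],[-0.004,-0.0005,0.075,0,-0.6,0.2,0.5],[-0.004,-0.0005,0.075,0,-0.6,0.2,0.5],[-0.004,-0.0005,0.075,0,-0.6,0.2,0],[-0.004,-0.0005,0.075,0,-0.6,0.2,0],[-0.004,-0.0005,0.075,0,-0.6,0.2,0],[-0.004,-0.0005,0.075,0,-0.6,0.2,0],[-0.004,-0.0005,0.075,0,-0.6,0.2,0],[-0.004,-0.0005,0.075,0,-0.6,0.2,0]]], "newtons": 40}}

```text
time: 9.0
tool_pos: [0.462, 0.0998, 0.0637]
orientation: [-0.341, 0.94, -0.0, 0.001]
wrist_force: [-2.1, 0.6, 4.2]
grip_width: 0.0165
```

```bash
python3 - <<'E'
from h import *
s=r.read_state();p=np.array(s["tool_pos"]);M=R.from_quat(s["orientation"])
print(s["grip_width"],s["wrist_force"],p)
a0=np.arctan2(p[1]-P[1],p[0]-P[0]);rad=np.hypot(p[1]-P[1],p[0]-P[0]);print(np.degrees(a0-P[2]),rad)
for d in range(0,99,8):
    a=a0-np.radians(d); q=np.array([P[0]+rad*np.cos(a),P[1]+rad*np.sin(a),p[2]]); print(d,(M.inv().apply(q-p)*1e3).round(1))
d=90;a=a0-np.radians(d); q=np.array([P[0]+rad*np.cos(a),P[1]+rad*np.sin(a),p[2]]); print(d,(M.inv().apply(q-p)*1e3).round(1))
crop(r.camera("scene"),250,100,410,220,5,"n5"); 
E
```

```text
0.016545961104953277 [-2.06427777  0.57346251  4.22926388] [0.46198917 0.09981524 0.06372216]
179.90624861322704 0.10890993042178239
0 [-0.  0.  0.]
8 [-11.4  10.    0. ]
16 [-24.1  18.3   0. ]
24 [-37.9  24.8   0.1]
32 [-52.4  29.3   0.1]
40 [-67.4  31.8   0.1]
48 [-82.6  32.1   0.1]
56 [-97.7  30.3   0.2]
64 [-112.4   26.4    0.2]
72 [-126.4   20.6    0.2]
80 [-139.4   12.8    0.3]
88 [-151.3    3.3    0.3]
96 [-161.7   -7.8    0.3]
90 [-154.     0.6    0.3]
```

View pics/n5.png

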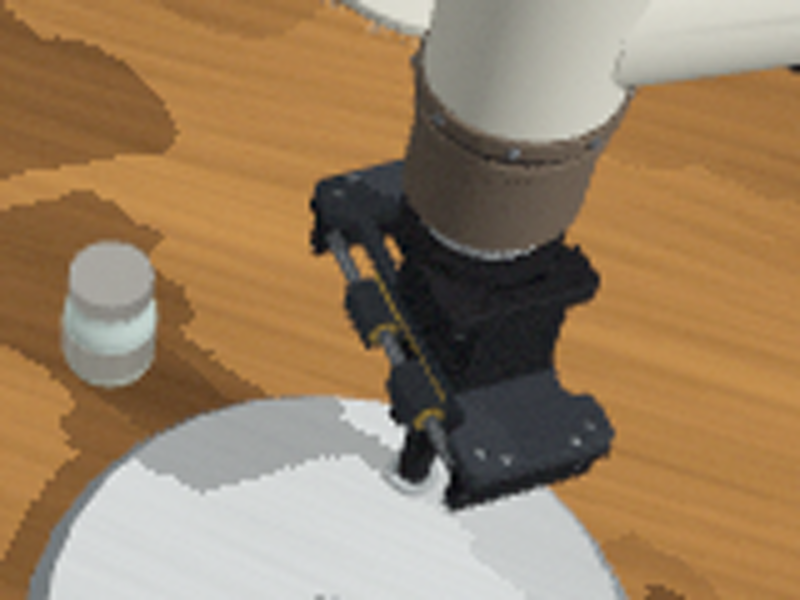

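Call:
{"api": "apply_moves", "payload": {"plan": [[[-0.011,0.01,0,0,0,0,0],[-0.024,0.018,0,0,0,0,0],[-0.038,0.025,0,0,0,0,0],[-0.0525,0.0293,0,0,0,0,0],[-0.0675,0.0318,0,0,0,0,0],[-0.0826,0.0321,0,0,0,0,0],[-0.0977,0.0303,0,0,0,0,0],[-0.1124,0.0264,0,0,0,0,0],[-0.1264,0.0206,0,0,0,0,0],[-0.1394,0.0128,0,0,0,0,0],[-0.1513,0.0033,0,0,0,0,0],[-0.154,0.0006,0,0,0,0,0]]]}}

```text
time: 10.25
tool_pos: [0.5774, 0.1983, 0.0623]
orientation: [-0.34, 0.941, 0.0, -0.003]
wrist_force: [-2.6, -3.6, 2.5]
grip_width: 0.0169
```

```bash
python3 - <<'E'
from h import *
go(polar(P,np.pi/2,.11,.0635))
s=r.read_state();p=np.array(s["tool_pos"]);a0=np.arctan2(p[1]-P[1],p[0]-P[0]);rad=np.hypot(p[1]-P[1],p[0]-P[0]);print(np.degrees(a0-P[2]),rad)
crop(r.camera("top"),75,100,275,260,4,"n6"); 
E
```

```text
t10.2 tcp [0.5774 0.1983 0.0623] yaw -140.3 q6 6 w 0.0169 F [-2.6 -3.6  2.5] -> shift mm [-2.9 -0.1 -1.2] turn [ 0.1 -0.3 -0. ]
91.14787103719155 0.10803887325622684
```

View pics/n6.png

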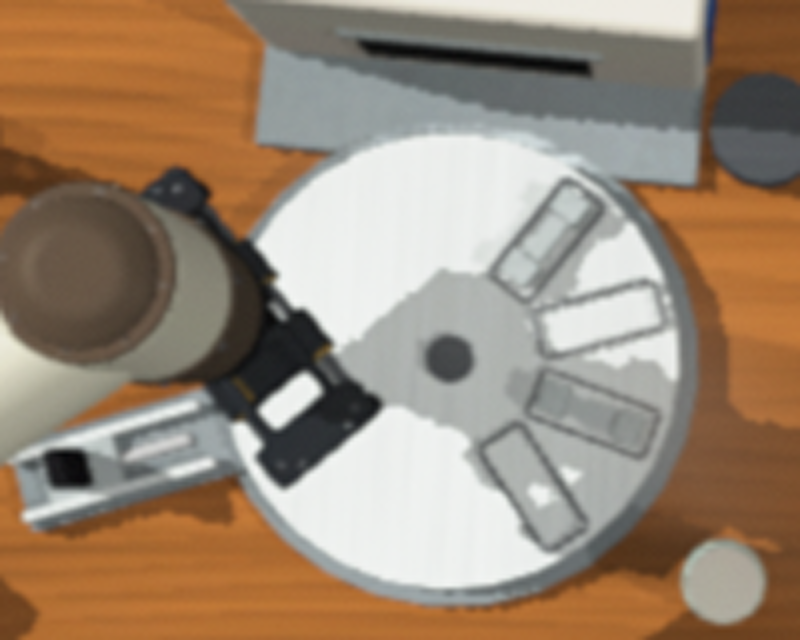

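Call:
{"api": "apply_moves", "payload": {"plan": [[[-0.002,-0.002,0,0,0,0,0],[-0.002,-0.002,0,0,0,0,0],[-0.002,-0.002,0,0,0,0,0.5],[-0.002,-0.002,0,0,0,0,0.5],[-0.002,-0.002,0,0,0,0,0.5],[-0.002,-0.002,0,0,0,0,0.5],[-0.002,-0.002,-0.05,0,0,0,0.5],[-0.002,-0.002,-0.08,0,0,0,0.5],[-0.002,-0.002,-0.08,0,0,0,0.5]]]}}

```text
time: 11.2
tool_pos: [0.5856, 0.2002, 0.1491]
orientation: [-0.341, 0.94, 0.0, 0.006]
wrist_force: [0.3, -0.4, 0.3]
grip_width: 0.0431
```

```bash
python3 - <<'E'
from h import *
ct=r.camera("top")
lxy=[(.043,.018),(.043,-.018),(-.043,-.018),(-.043,.018)]
th=np.pi/2
pts=[bayc(P,th,i,lx,ly,.035) for i in range(4) for lx,ly in lxy]+[bayc(P,th,i,0,0,.05) for i in (1,3)]
crop(ct,75,100,275,260,4,"n7",pts)
b=bayc(P,th,1); print(b); go([b[0],b[1],.14],np.degrees(P[2])-90-18+90)
b=bayc(P,th,3); print(b); go([b[0],b[1],.14],np.degrees(P[2])-90+54+90)
E
```

```text
[ 0.53095233 -0.00352118  0.041     ]
t11.2 tcp [0.5838 0.1995 0.1463] yaw -140.1 q6 6 w 0.0433 F [-1.5  0.5 -0.6] -> shift mm [ 170.8 -121.9    5.2] turn [ 0.2  0.4 62.7]
[0.64769855 0.02383379 0.041     ]
t11.2 tcp [0.5838 0.1995 0.1463] yaw -140.1 q6 6 w 0.0433 F [-1.5  0.5 -0.6] -> shift mm [  63.6 -175.8    6.1] turn [-0.1  0.4 -9.3]
```

View pics/n7.png

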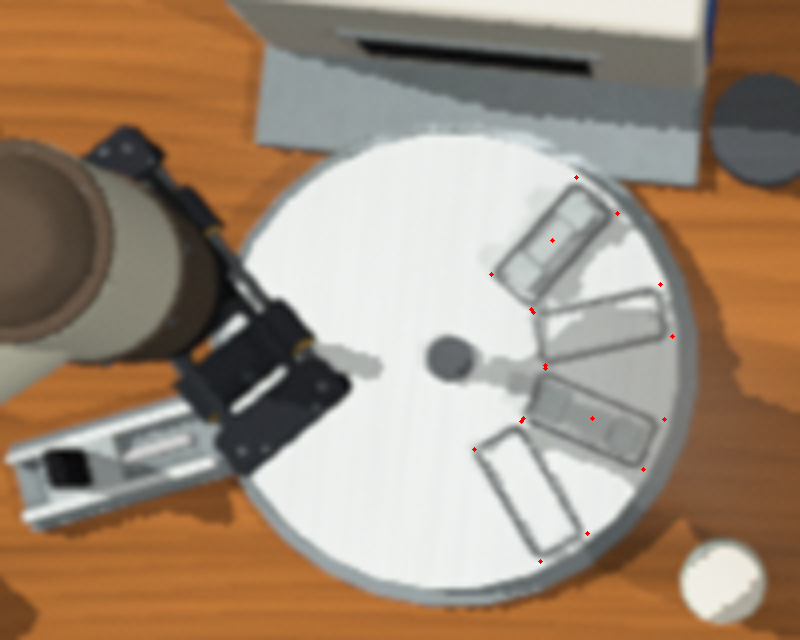

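Call:
{"api": "apply_moves", "payload": {"plan": [[[0.171,-0.122,0.005,0.2,0.4,62.7,0.5],[0.171,-0.122,0.005,0.2,0.4,62.7,0.5],[0.171,-0.122,0.005,0.2,0.4,62.7,0.5],[0.171,-0.122,0.005,0.2,0.4,62.7,0.5],[0.171,-0.122,0.005,0.2,0.4,62.7,0.5],[0.171,-0.122,0.005,0.2,0.4,62.7,0.5],[0.171,-0.122,0.005,0.2,0.4,62.7,0.5],[0.171,-0.122,0.005,0.2,0.4,62.7,0.5],[0.171,-0.122,0.04,0.2,0.4,62.7,0.5],[0.171,-0.122,0.074,0.2,0.4,62.7,0.5],[0.171,-0.122,0.084,0.2,0.4,62.7,0.5],[0.171,-0.122,0.084,0.2,0.4,62.7,0.5]]]}}

```text
time: 12.45
tool_pos: [0.5278, -0.0051, 0.0572]
orientation: [0.198, 0.98, -0.004, -0.004]
wrist_force: [0.3, -0.2, -0.8]
grip_width: 0.0434
```

```bash
python3 - <<'E'
from h import *
th=np.pi/2
b=bayc(P,th,1); go([b[0],b[1],.06],np.degrees(P[2])-90-18+90)
crop(r.camera("scene"),240,150,370,250,6,"o1")
crop(r.camera("top"),165,150,265,240,6,"o2")
E
```

```text
t12.4 tcp [ 0.5278 -0.0051  0.0572] yaw 157.1 q6 -40 w 0.0434 F [ 0.3 -0.2 -0.8] -> shift mm [-2.3  2.7 -2.8] turn [-0.5 -0.4 -0. ]
```

View pics/o1.png

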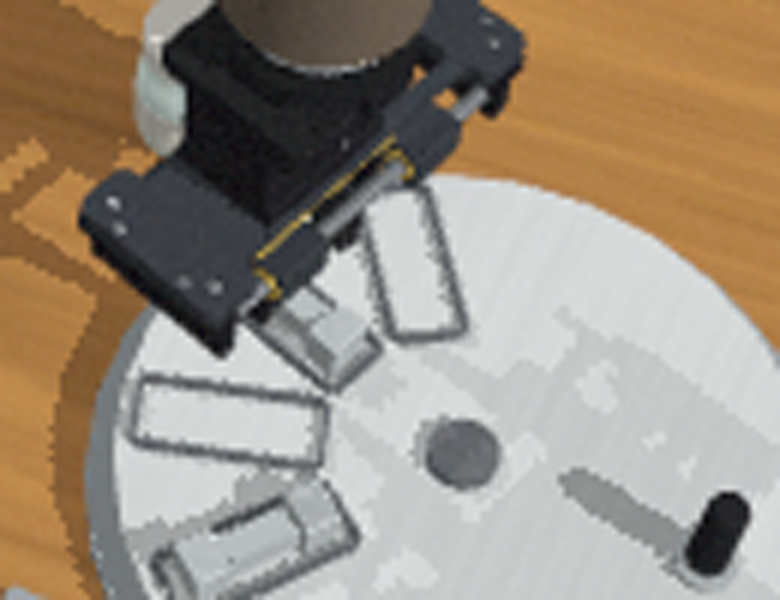

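View pics/o2.png

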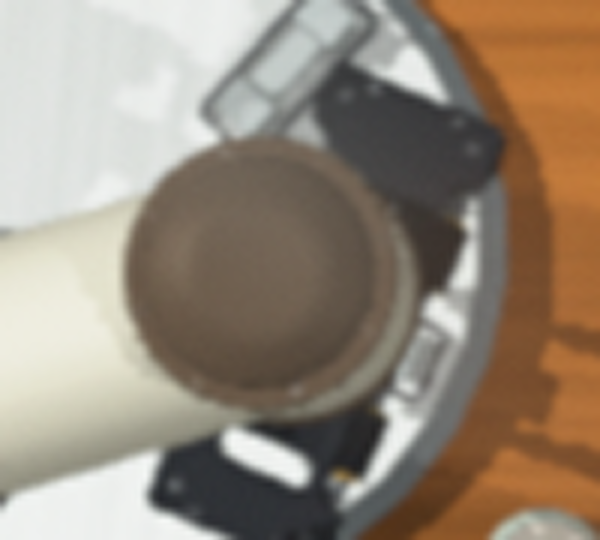

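Call:
{"api": "apply_moves", "payload": {"plan": [[[-0.0023,0.0027,0,-0.5,-0.4,0,0.5],[-0.0023,0.0027,0.003,-0.5,-0.4,0,0.5],[-0.0023,0.0027,0.006,-0.5,-0.4,0,0.5],[-0.0023,0.0027,0.009,-0.5,-0.4,0,0.5],[-0.0023,0.0027,0.009,-0.5,-0.4,0,0.5]]]}}

```text
time: 13.05
tool_pos: [0.532, -0.0033, 0.0496]
orientation: [0.198, 0.98, 0.001, 0.002]
wrist_force: [-0.5, 0.9, -0.8]
grip_width: 0.0433
```

Call:
{"api": "apply_moves", "payload": {"plan": [[[-0.001,0,0.003,0,0,0,0.5],[-0.001,0,0.006,0,0,0,0.5],[-0.001,0,0.008,0,0,0,0.5],[-0.001,0,0.008,0,0,0,0.5]]]}}

```text
time: 13.45
tool_pos: [0.533, -0.0036, 0.0416]
orientation: [0.198, 0.98, 0.001, 0.002]
wrist_force: [-0.3, 1.0, -0.3]
grip_width: 0.0437
```

```bash
python3 - <<'E'
from h import *
th=np.pi/2
b=bayc(P,th,1); go([b[0],b[1],.04],np.degrees(P[2])-90-18+90)
crop(r.camera("scene"),240,150,370,250,6,"o3")
E
```

```text
t13.4 tcp [ 0.533  -0.0036  0.0416] yaw 157.1 q6 -40 w 0.0437 F [-0.3  1.  -0.3] -> shift mm [ 1.9 -0.7  1.6] turn [ 0.1  0.2 -0.1]
```

View pics/o3.png

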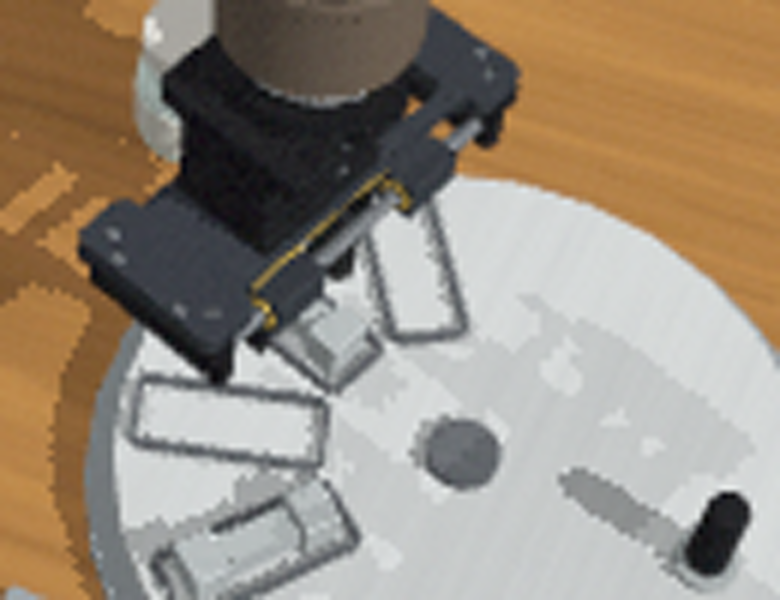

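Call:
{"api": "apply_moves", "payload": {"plan": [[[0.002,-0.001,0.002,0,0,0,0.5],[0.002,-0.001,0.004,0,0,0,0.5],[0.002,-0.001,0.0055,0,0,0,0.5],[0.002,-0.001,0.0055,0,0,0,0.5]]]}}

```text
time: 13.9
tool_pos: [0.531, -0.0037, 0.0363]
orientation: [0.198, 0.98, 0.001, 0.002]
wrist_force: [-0.5, 0.0, 0.8]
grip_width: 0.0434
```

Call:
{"api": "apply_moves", "payload": {"plan": [[[0,0,0,0,0,0,0],[0,0,0,0,0,0,0],[0,0,0,0,0,0,0],[0,0,0,0,0,0,0],[0,0,0,0,0,0,0],[0,0,0,0,0,0,0]]], "newtons": 10}}

```text
time: 14.5
tool_pos: [0.5309, -0.0037, 0.0365]
orientation: [0.198, 0.98, 0.001, 0.002]
wrist_force: [-1.2, 0.9, 0.8]
grip_width: 0.0136
```

Call:
{"api": "apply_moves", "payload": {"plan": [[[0,0,0,0,0,0,0],[0,0,0,0,0,0,0],[0,0,-0.01,0,0,0,0],[0,0,-0.03,0,0,0,0],[0,0,-0.06,0,0,0,0],[0,0,-0.1,0,0,0,0],[0,0,-0.1,0,0,0,0]]], "newtons": 40}}

```text
time: 15.2
tool_pos: [0.5348, -0.0032, 0.1427]
orientation: [0.197, 0.98, 0.003, 0.008]
wrist_force: [0.7, -0.2, -0.8]
grip_width: 0.0132
```

```bash
python3 - <<'E'
from h import *
ct=r.camera("top"); blobs(ct)
go([.5,-.3,.15],85)
crop(r.camera("scene"),220,110,350,210,6,"p1")
# tray grid overlay
T=np.array([.5415,-.3125]); 
E
```

```text
blob [ 0.489  -0.3685  0.032 ] len 0.069 0.027 ang -7.2
blob [ 0.5057 -0.2436  0.032 ] len 0.070 0.023 ang -8.3
blob [ 0.5837 -0.3809  0.032 ] len 0.072 0.027 ang -8.3
blob [ 0.5977 -0.3235  0.032 ] len 0.072 0.026 ang -7.2
t15.2 tcp [ 0.5326 -0.0033  0.1398] yaw 157.1 q6 -40 w 0.0132 F [-0.7  0.8 -3.2] -> shift mm [ -85.3 -286.   -11.5] turn [ 0.7  0.2 72.2]
```

View pics/p1.png

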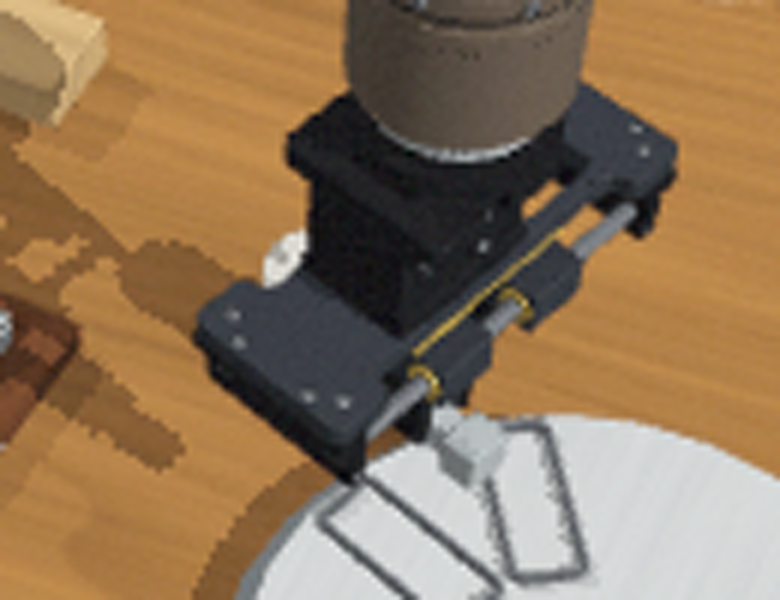

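```bash
python3 - <<'E'
from h import *
from scipy.optimize import least_squares
ct=r.camera("top")
f=lambda x,y:np.array([x/5+285-.5,y/5+140-.5])
q=[(102,97),(480,150),(436,514),(58,466)]
loc=[(.103,.103),(.103,-.103),(-.103,-.103),(-.103,.103)]
def W(t,l,z): return np.array([t[0]+l[0]*np.cos(t[2])-l[1]*np.sin(t[2]),t[1]+l[0]*np.sin(t[2])+l[1]*np.cos(t[2]),z])
res=lambda t:np.concatenate([proj(ct,W(t,l,.016))-f(*p) for l,p in zip(loc,q)])
s=least_squares(res,[.54,-.31,-.12]);t=s.x;print(t,np.degrees(t[2]),res(t).round(1))
pts=[]
for px in(-.048,.048):
  for py in (-.064,0,.064):
    pts.append(W(t,(px,py),.010)); print(px,py,W(t,(px,py),.01).round(4))
    pts+= [W(t,(px+a*.042,py+b*.015),.016) for a in(-1,1) for b in(-1,1)]
pts+=[W(t,l,.016) for l in loc]
crop(ct,285,140,395,260,5,"p2",pts)
cs=r.camera("scene")
crop(cs,130,130,240,220,7,"p3",pts)
E
```

```text
[ 0.542753   -0.31301404 -0.12779306] -7.322003090790102 [ 0.3 -0.9  0.  -1.5  0.1  1.4 -0.5  0.9]
-0.048 -0.064 [ 0.487  -0.3704  0.01  ]
-0.048 0 [ 0.4951 -0.3069  0.01  ]
-0.048 0.064 [ 0.5033 -0.2434  0.01  ]
0.048 -0.064 [ 0.5822 -0.3826  0.01  ]
0.048 0 [ 0.5904 -0.3191  0.01  ]
0.048 0.064 [ 0.5985 -0.2557  0.01  ]
```

View pics/p2.png

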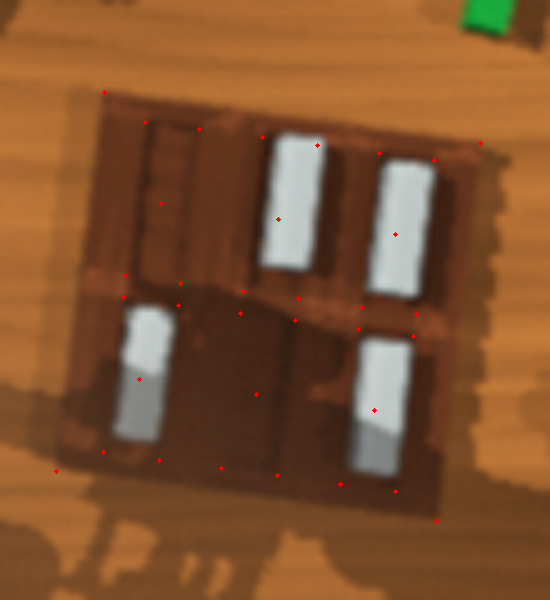

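View pics/p3.png

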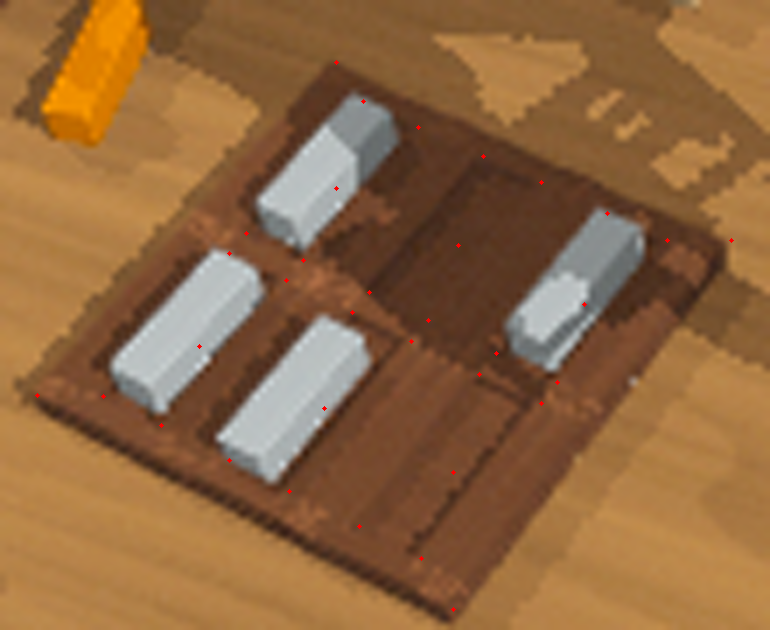

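```bash
cat >> h.py <<'E'
TR=np.array([.5443,-.312,-.1278])
def pk(px,py,z): return np.array([TR[0]+px*np.cos(TR[2])-py*np.sin(TR[2]),TR[1]+px*np.sin(TR[2])+py*np.cos(TR[2]),z])
E
python3 - <<'E'
from h import *
print(pk(.048,.064,.14),pk(-.048,0,.14)); go(pk(.048,.064,.14),82.7)
E
```

```text
[ 0.6000655  -0.25463965  0.14      ] [ 0.49669145 -0.30588229  0.14      ]
t15.4 tcp [ 0.5294 -0.004   0.1355] yaw 157.1 q6 -40 w 0.0131 F [-0.1 -1.2 -2.1] -> shift mm [-162.6 -203.5   -4.7] turn [ 0.2  0.  74.4]
```

Call:
{"api": "apply_moves", "payload": {"plan": [[[-0.163,-0.2035,-0.005,0,0,74.4,0],[-0.163,-0.2035,-0.005,0,0,74.4,0],[-0.163,-0.2035,-0.005,0,0,74.4,0],[-0.163,-0.2035,-0.005,0,0,74.4,0],[-0.163,-0.2035,-0.005,0,0,74.4,0],[-0.163,-0.2035,-0.005,0,0,74.4,0],[-0.163,-0.2035,-0.005,0,0,74.4,0],[-0.163,-0.2035,-0.005,0,0,74.4,0],[-0.163,-0.2035,-0.005,0,0,74.4,0],[-0.163,-0.2035,-0.005,0,0,74.4,0],[-0.163,-0.2035,0.05,0,0,74.4,0],[-0.163,-0.2035,0.05,0,0,74.4,0]]]}}

```text
time: 16.6
tool_pos: [0.597, -0.2529, 0.0795]
orientation: [0.75, 0.661, -0.001, -0.005]
wrist_force: [-2.3, 1.5, -3.5]
grip_width: 0.0132
```

```bash
python3 - <<'E'
from h import *
crop(r.camera("scene"),130,100,260,220,6,"p4")
go(pk(.048,.064,.019),82.7)
print(np.degrees(r.read_state()["joint_positions"]).round(0))
E
```

```text
t16.6 tcp [ 0.5982 -0.2536  0.0813] yaw 82.8 q6 -88 w 0.0131 F [ 1.   1.  -2.8] -> shift mm [-1.   2.4 62.3] turn [-0.4 -0.2  0.1]
[ -9.  31.  -5.  -0. -54. -88.]
```

View pics/p4.png

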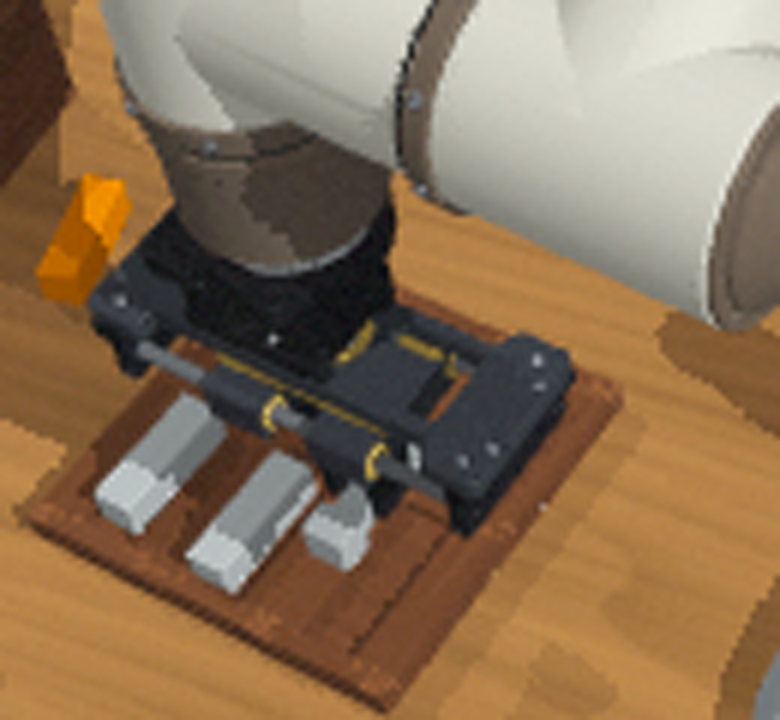

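Call:
{"api": "apply_moves", "payload": {"plan": [[[-0.001,0.0025,0.03,-0.4,-0.2,0,0],[-0.001,0.0025,0.05,-0.4,-0.2,0,0],[-0.001,0.0025,0.058,-0.4,-0.2,0,0],[-0.001,0.0025,0.062,-0.4,-0.2,0,0],[-0.001,0.0025,0.062,-0.4,-0.2,0,0],[-0.001,0.0025,0.062,-0.4,-0.2,0,0.4],[-0.001,0.0025,0.062,-0.4,-0.2,0,0.4],[-0.001,0.0025,0.062,-0.4,-0.2,0,0.4],[-0.001,0.0025,0.062,-0.4,-0.2,0,0.4],[-0.001,0.0025,0.03,-0.4,-0.2,0,0.4],[-0.001,0.0025,-0.02,-0.4,-0.2,0,0.4],[-0.001,0.0025,-0.06,-0.4,-0.2,0,0.4]]]}}

```text
time: 17.85
tool_pos: [0.6045, -0.2562, 0.1491]
orientation: [0.75, 0.661, 0.003, 0.006]
wrist_force: [0.9, -0.4, 0.6]
grip_width: 0.035
```

```bash
python3 - <<'E'
from h import *
b=bayc(P,np.pi/2,3); go([b[0],b[1],.14],np.degrees(P[2])-90+54+90)
crop(r.camera("scene"),130,100,260,220,6,"p5")
E
```

```text
t17.9 tcp [ 0.6045 -0.2562  0.1491] yaw 82.8 q6 -88 w 0.0350 F [ 0.9 -0.4  0.6] -> shift mm [283.3   7.5   8.5] turn [ 0.8 -0.1 33.6]
```

View pics/p5.png

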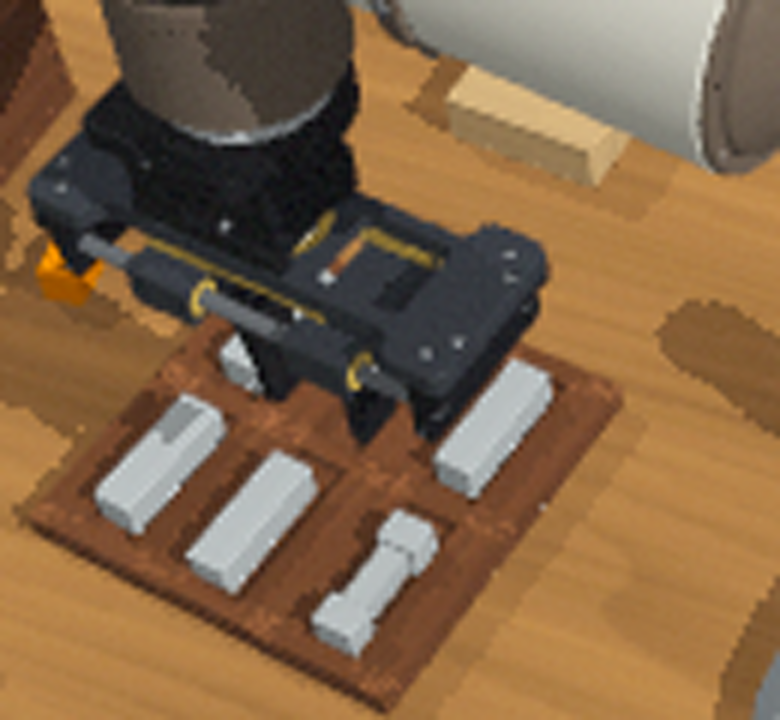

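Call:
{"api": "apply_moves", "payload": {"plan": [[[0.283,0.0075,0.0085,0.8,0,33.6,0.5],[0.283,0.0075,0.0085,0.8,0,33.6,0.5],[0.283,0.0075,0.0085,0.8,0,33.6,0.5],[0.283,0.0075,0.0085,0.8,0,33.6,0.5],[0.283,0.0075,0.0085,0.8,0,33.6,0.5],[0.283,0.0075,0.0085,0.8,0,33.6,0.5],[0.283,0.0075,0.0085,0.8,0,33.6,0.5],[0.283,0.0075,0.0085,0.8,0,33.6,0.5],[0.283,0.0075,0.05,0.8,0,33.6,0.5],[0.283,0.0075,0.075,0.8,0,33.6,0.5],[0.283,0.0075,0.075,0.8,0,33.6,0.5],[0.283,0.0075,0.075,0.8,0,33.6,0.5]]]}}

```text
time: 19.1
tool_pos: [0.6485, 0.0222, 0.0717]
orientation: [0.91, 0.415, -0.0, -0.001]
wrist_force: [0.8, -0.4, 0.7]
grip_width: 0.0432
```

```bash
python3 - <<'E'
from h import *
b=bayc(P,np.pi/2,3); 
crop(r.camera("scene"),240,150,370,250,6,"q1",[[b[0],b[1],.048]])
go([b[0],b[1],.037],np.degrees(P[2])-90+54+90)
E
```

```text
t19.1 tcp [0.6493 0.0226 0.0728] yaw 49.1 q6 -147 w 0.0436 F [-0.6  0.4  1.3] -> shift mm [-0.2 -1.9 35.8] turn [-0.  -0.2 -0.1]
```

View pics/q1.png

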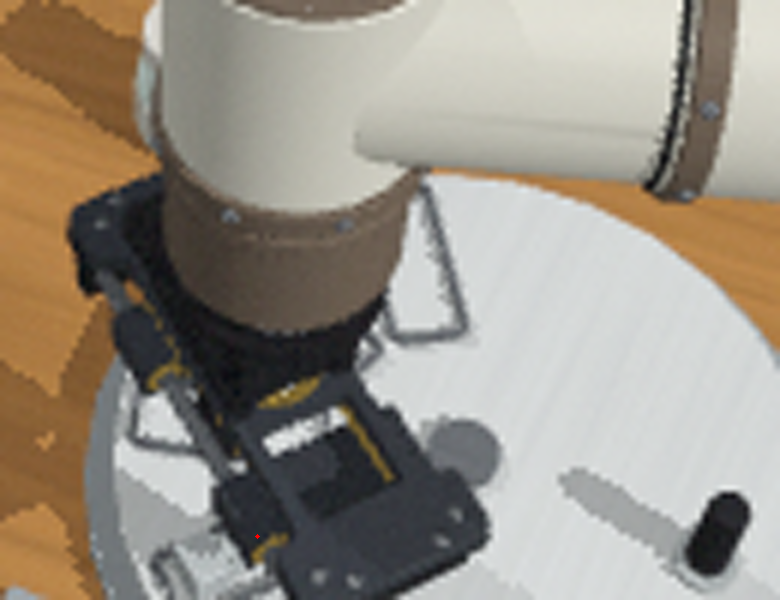

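Call:
{"api": "apply_moves", "payload": {"plan": [[[0,-0.002,0.02,0,0,0,0.5],[0,-0.002,0.03,0,0,0,0.5],[0,-0.002,0.036,0,0,0,0.5],[0,-0.002,0.036,0,0,0,0.5],[0,-0.002,0.036,0,0,0,0],[0,-0.002,0.036,0,0,0,0],[0,-0.002,0.036,0,0,0,0],[0,-0.002,0.036,0,0,0,0],[0,-0.002,0.036,0,0,0,0],[0,-0.002,0.036,0,0,0,0],[0,-0.002,0.026,0,0,0,0],[0,-0.002,0.006,0,0,0,0]]], "newtons": 30}}

```text
time: 20.35
tool_pos: [0.6448, 0.0246, 0.0636]
orientation: [0.91, 0.416, -0.003, -0.002]
wrist_force: [1.0, 0.3, -1.4]
grip_width: 0.0136
```

Call:
{"api": "apply_moves", "payload": {"plan": [[[0,0,-0.04,0,0,0,0],[0,0,-0.07,0,0,0,0],[0,0,-0.07,0,0,0,0]]]}}

```text
time: 20.65
tool_pos: [0.6499, 0.0252, 0.1413]
orientation: [0.909, 0.416, 0.005, 0.0]
wrist_force: [1.1, -0.4, -1.8]
grip_width: 0.0132
```

```bash
python3 - <<'E'
from h import *
crop(r.camera("scene"),240,150,370,250,6,"q2")
go(pk(-.048,0,.14),82.7)
E
```

```text
t20.7 tcp [0.648  0.0251 0.1382] yaw 49.1 q6 -147 w 0.0135 F [-1.1 -1.1 -2.9] -> shift mm [-349.3  102.1   -3.8] turn [  0.1  -0.3 -33.6]
```

View pics/q2.png

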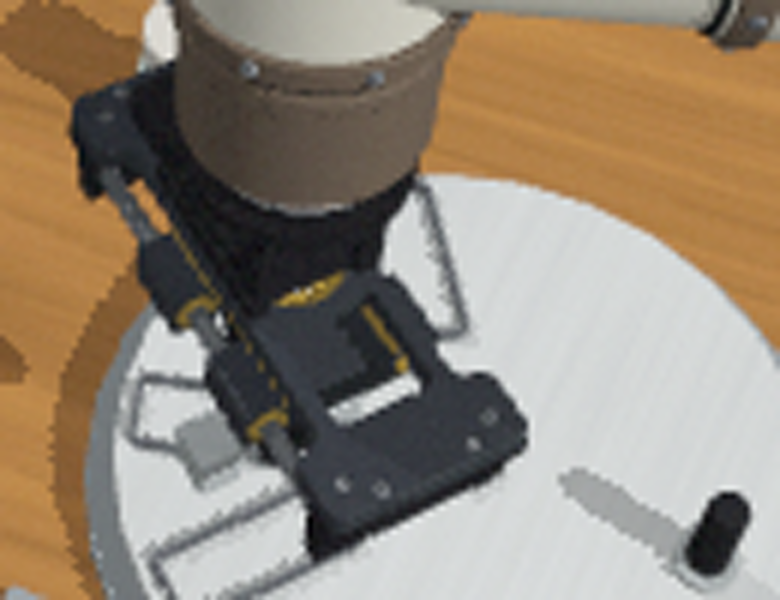

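Call:
{"api": "apply_moves", "payload": {"plan": [[[-0.35,0.102,-0.01,0,0,-33.6,0],[-0.35,0.102,-0.01,0,0,-33.6,0],[-0.35,0.102,-0.01,0,0,-33.6,0],[-0.35,0.102,-0.01,0,0,-33.6,0],[-0.35,0.102,-0.01,0,0,-33.6,0],[-0.35,0.102,-0.01,0,0,-33.6,0],[-0.35,0.102,-0.01,0,0,-33.6,0],[-0.35,0.102,-0.01,0,0,-33.6,0],[-0.35,0.102,-0.01,0,0,-33.6,0],[-0.35,0.102,0.04,0,0,-33.6,0],[-0.35,0.102,0.06,0,0,-33.6,0],[-0.35,0.102,0.06,0,0,-33.6,0]]]}}

```text
time: 21.9
tool_pos: [0.492, -0.3042, 0.0702]
orientation: [0.75, 0.661, -0.002, -0.006]
wrist_force: [0.4, -0.4, -3.0]
grip_width: 0.0135
```

```bash
python3 - <<'E'
from h import *
crop(r.camera("scene"),130,100,260,220,6,"q3")
go(pk(-.048,0,.019),82.7)
E
```

```text
t21.9 tcp [ 0.494  -0.3052  0.0727] yaw 82.8 q6 -81 w 0.0132 F [ 0.2 -0.5 -1.5] -> shift mm [-0.5  3.1 53.7] turn [-0.4 -0.2  0.1]
```

View pics/q3.png

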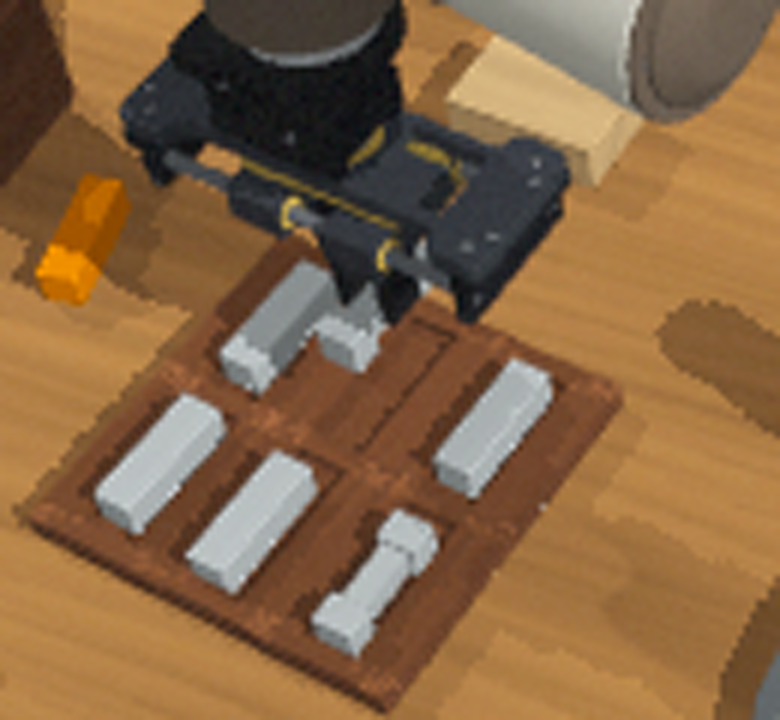

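Call:
{"api": "apply_moves", "payload": {"plan": [[[-0.0005,0.003,0.025,-0.4,-0.2,0,0],[-0.0005,0.003,0.042,-0.4,-0.2,0,0],[-0.0005,0.003,0.05,-0.4,-0.2,0,0],[-0.0005,0.003,0.0535,-0.4,-0.2,0,0],[-0.0005,0.003,0.0535,-0.4,-0.2,0,0],[-0.0005,0.003,0.0535,-0.4,-0.2,0,0.4],[-0.0005,0.003,0.0535,-0.4,-0.2,0,0.4],[-0.0005,0.003,0.0535,-0.4,-0.2,0,0.4],[-0.0005,0.003,0.0535,-0.4,-0.2,0,0.4],[-0.0005,0.003,0.03,-0.4,-0.2,0,0.45],[-0.0005,0.003,-0.01,-0.4,-0.2,0,0.45],[-0.0005,0.003,-0.03,-0.4,-0.2,0,0.45]]]}}

```text
time: 23.15
tool_pos: [0.4992, -0.3083, 0.1078]
orientation: [0.75, 0.661, 0.002, 0.005]
wrist_force: [0.4, -0.4, 1.0]
grip_width: 0.0391
```

```bash
python3 - <<'E'
from h import *
crop(r.camera("scene"),130,100,260,220,6,"q4")
go([.504,-.2436,.07],82.2)
E
```

```text
t23.2 tcp [ 0.5007 -0.309   0.1107] yaw 82.8 q6 -81 w 0.0389 F [-0.3 -0.1  3.4] -> shift mm [65.4 -5.5 40.4] turn [0.8 0.2 0.6]
```

View pics/q4.png

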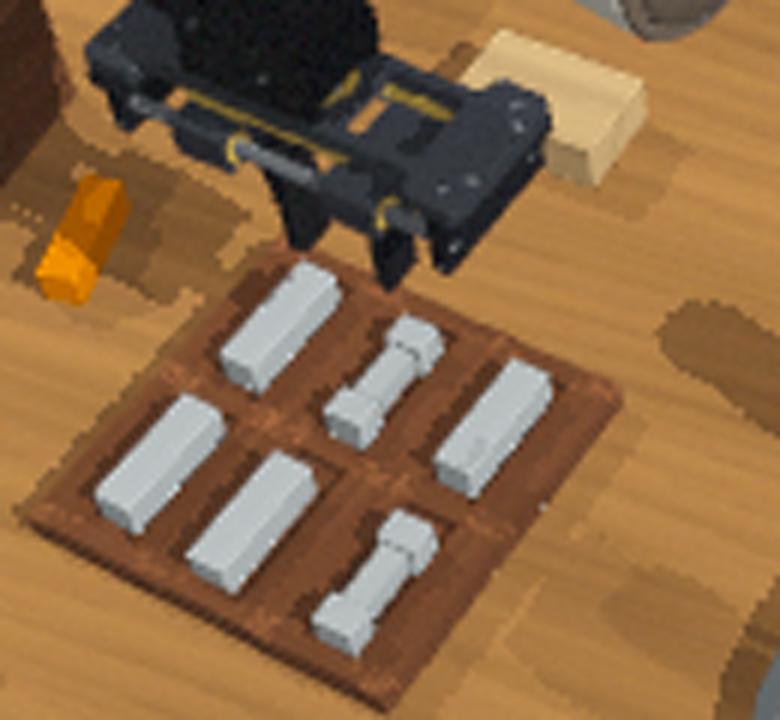

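Call:
{"api": "apply_moves", "payload": {"plan": [[[0.064,-0.005,0.03,0.8,0.2,0.6,0.5],[0.064,-0.005,0.04,0.8,0.2,0.6,0.5],[0.064,-0.005,0.05,0.8,0.2,0.6,0.5],[0.064,-0.005,0.05,0.8,0.2,0.6,0.5],[0.064,-0.005,0.05,0.8,0.2,0.6,0.5]]]}}

```text
time: 23.7
tool_pos: [0.5015, -0.2442, 0.0548]
orientation: [0.754, 0.657, -0.002, -0.004]
wrist_force: [0.0, -0.3, 1.0]
grip_width: 0.0437
```

```bash
python3 - <<'E'
from h import *
go([.505,-.245,.0187],82.2)
cs=r.camera("scene")
crop(cs,130,100,260,220,6,"q5")
b=bayc(P,np.pi/2,0); print(b)
E
```

```text
t23.7 tcp [ 0.5015 -0.2442  0.0548] yaw 82.1 q6 -88 w 0.0437 F [ 0.  -0.3  1. ] -> shift mm [-0.4  3.8 36. ] turn [-0.5 -0.1 -0.1]
[0.483241   0.03768081 0.041     ]
```

View pics/q5.png

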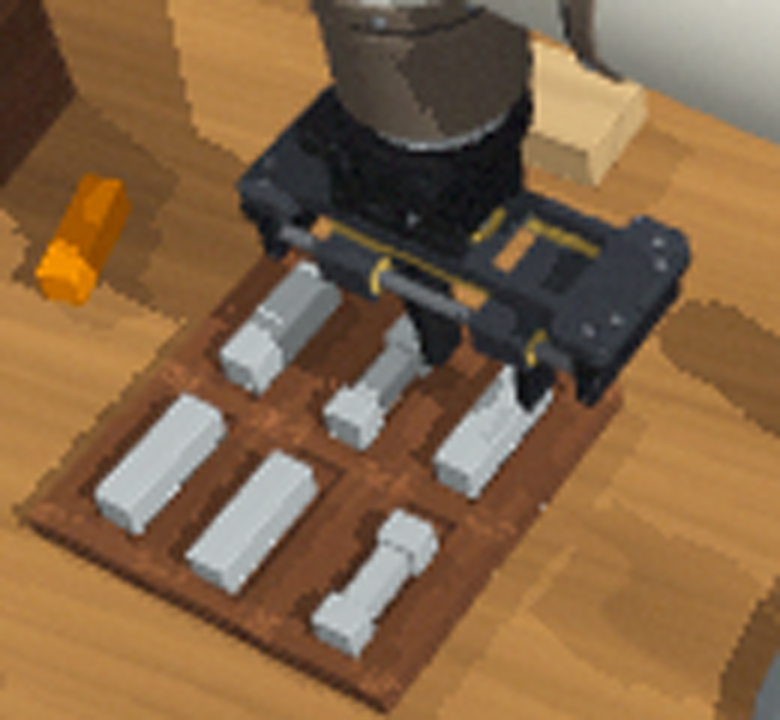

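Call:
{"api": "apply_moves", "payload": {"plan": [[[0,0.004,0.015,-0.5,0,0,0.5],[0,0.004,0.028,-0.5,0,0,0.5],[0,0.004,0.036,-0.5,0,0,0.5],[0,0.004,0.036,-0.5,0,0,0.5],[0,0.004,0.036,-0.5,0,0,0],[0,0.004,0.036,-0.5,0,0,0],[0,0.004,0.036,-0.5,0,0,0],[0,0.004,0.036,-0.5,0,0,0],[0,0.004,0.036,-0.5,0,0,0],[0,0.004,0.03,-0.5,0,0,0],[0,0.004,0.01,-0.5,0,0,0],[0,0.004,-0.03,-0.5,0,0,0]]], "newtons": 45}}

```text
time: 24.95
tool_pos: [0.5021, -0.2431, 0.0818]
orientation: [0.754, 0.657, -0.002, -0.005]
wrist_force: [1.0, -0.0, -3.6]
grip_width: 0.0212
```

Call:
{"api": "apply_moves", "payload": {"plan": [[[0,0,-0.05,0,0,0,0],[0,0,-0.05,0,0,0,0],[0,0,-0.05,0,0,0,0]]]}}

```text
time: 25.25
tool_pos: [0.5053, -0.2439, 0.1354]
orientation: [0.754, 0.657, 0.002, -0.0]
wrist_force: [-0.5, 0.3, -4.2]
grip_width: 0.0216
```

```bash
python3 - <<'E'
from h import *
cs=r.camera("scene")
crop(cs,130,80,260,200,6,"q6")
for i in range(4):
    b=bayc(P,np.pi/2,i,z=.14); go(b,np.degrees(P[2])-90-54+36*i+90)
E
```

```text
t25.3 tcp [ 0.5041 -0.2436  0.1336] yaw 82.1 q6 -88 w 0.0213 F [-0.5  0.2 -2.9] -> shift mm [275.8 -59.4  -5.3] turn [ -0.   -0.2 -39.1]
t25.3 tcp [ 0.5041 -0.2436  0.1336] yaw 82.1 q6 -88 w 0.0213 F [-0.5  0.2 -2.9] -> shift mm [241.5  -6.5  -5.5] turn [  0.   -0.2 -75.1]
t25.3 tcp [ 0.5041 -0.2436  0.1336] yaw 82.1 q6 -88 w 0.0213 F [-0.5  0.2 -2.9] -> shift mm [244.9  56.5  -5.6] turn [-0.2 -0.1 68.9]
t25.3 tcp [ 0.5041 -0.2436  0.1336] yaw 82.1 q6 -88 w 0.0213 F [-0.5  0.2 -2.9] -> shift mm [284.7 105.4  -5.5] turn [-0.2 -0.2 32.9]
```

View pics/q6.png

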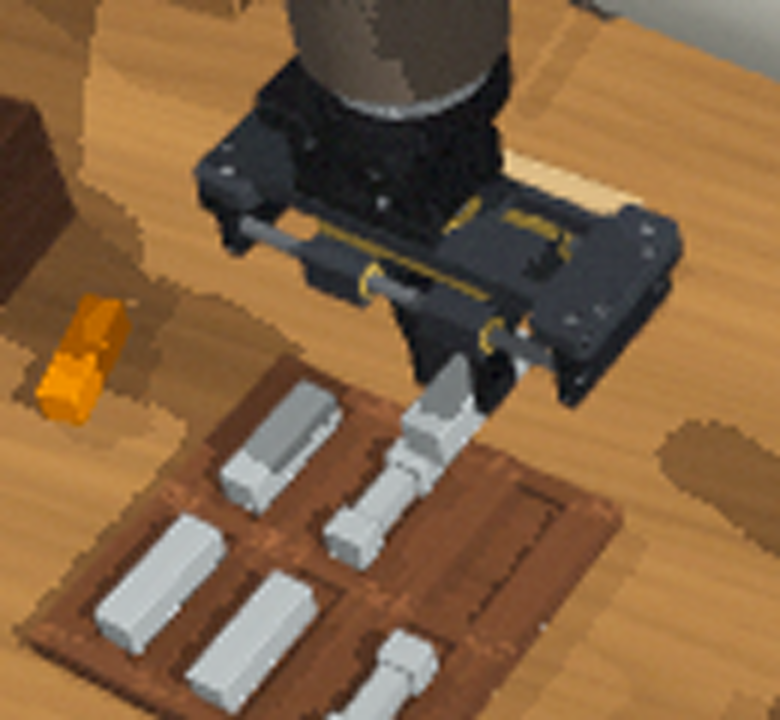

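Call:
{"api": "apply_moves", "payload": {"plan": [[[0.285,0.1055,-0.006,0,0,32.9,0],[0.285,0.1055,-0.006,0,0,32.9,0],[0.285,0.1055,-0.006,0,0,32.9,0],[0.285,0.1055,-0.006,0,0,32.9,0],[0.285,0.1055,-0.006,0,0,32.9,0],[0.285,0.1055,-0.006,0,0,32.9,0],[0.285,0.1055,-0.006,0,0,32.9,0],[0.285,0.1055,-0.006,0,0,32.9,0],[0.285,0.1055,-0.006,0,0,32.9,0],[0.285,0.1055,0.04,0,0,32.9,0],[0.285,0.1055,0.06,0,0,32.9,0],[0.285,0.1055,0.06,0,0,32.9,0]]]}}

```text
time: 26.5
tool_pos: [0.6446, 0.0214, 0.0706]
orientation: [0.91, 0.415, -0.004, -0.002]
wrist_force: [-0.5, 0.6, -2.5]
grip_width: 0.0213
```

```bash
python3 - <<'E'
from h import *
cs=r.camera("scene")
crop(cs,240,150,370,250,6,"r1")
i=3
b=bayc(P,np.pi/2,i,z=.0397); go(b,np.degrees(P[2])-90-54+36*i+90)
E
```

```text
t26.6 tcp [0.6469 0.0218 0.0733] yaw 49.1 q6 -147 w 0.0214 F [ 0.1  0.3 -1.9] -> shift mm [ 2.1 -0.6 33.6] turn [-0.2  0.1 -0.1]
```

View pics/r1.png

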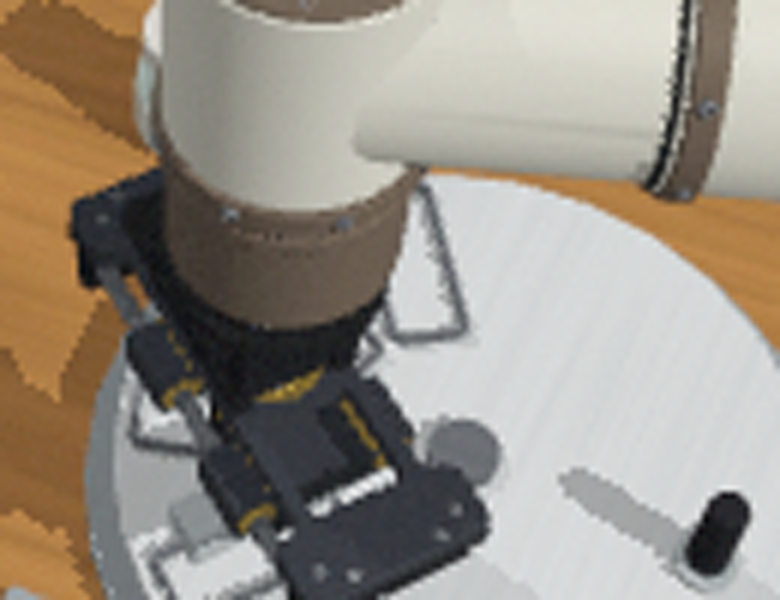

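Call:
{"api": "apply_moves", "payload": {"plan": [[[0.002,-0.001,0.01,0,0,0,0],[0.002,-0.001,0.02,0,0,0,0],[0.002,-0.001,0.022,0,0,0,0],[0.002,-0.001,0.022,0,0,0,0],[0.002,-0.001,0.022,0,0,0,0]]]}}

```text
time: 27.05
tool_pos: [0.6497, 0.0261, 0.0535]
orientation: [0.909, 0.417, 0.001, -0.001]
wrist_force: [-0.1, -0.4, -2.8]
grip_width: 0.0211
```

```bash
python3 - <<'E'
from h import *
i=3
b=bayc(P,np.pi/2,i,z=.0397); go(b,np.degrees(P[2])-90-54+36*i+90)
cs=r.camera("scene");lxy=[(.043,.018),(.043,-.018),(-.043,-.018),(-.043,.018)]
crop(cs,240,170,370,270,6,"r2",[bayc(P,np.pi/2,i,lx,ly,.035) for lx,ly in lxy])
E
```

```text
t27.1 tcp [0.6497 0.0261 0.0535] yaw 49.3 q6 -147 w 0.0211 F [-0.1 -0.4 -2.8] -> shift mm [-3.1 -0.1 13.8] turn [-0.  -0.1  0.1]
```

View pics/r2.png

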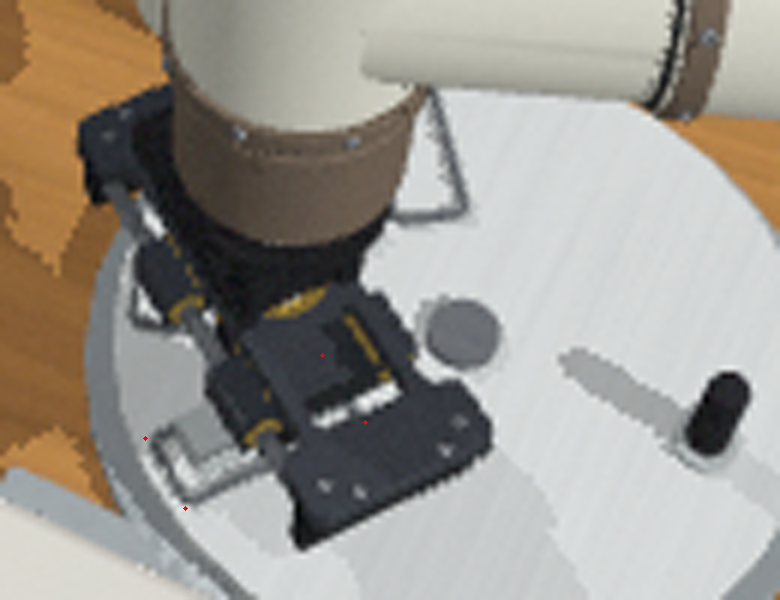

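```bash
python3 - <<'E'
from h import *
i=3
b=bayc(P,np.pi/2,i,z=.0397,r0=.1005); go(b,np.degrees(P[2])-90-54+36*i+90)
E
```

```text
t27.1 tcp [0.6498 0.0262 0.0537] yaw 49.2 q6 -147 w 0.0213 F [-0.   0.4 -1.9] -> shift mm [-3.2 -1.6 13.9] turn [-0.  -0.2  0.1]
```

Call:
{"api": "apply_moves", "payload": {"plan": [[[-0.003,-0.0016,0,0,0,0,0],[-0.003,-0.0016,0.005,0,0,0,0],[-0.003,-0.0016,0.01,0,0,0,0],[-0.003,-0.0016,0.0135,0,0,0,0],[-0.003,-0.0016,0.0135,0,0,0,0],[-0.003,-0.0016,0.0135,0,0,0,0.4],[-0.003,-0.0016,0.0135,0,0,0,0.4],[-0.003,-0.0016,0.0135,0,0,0,0.4],[-0.003,-0.0016,0.0135,0,0,0,0.4],[-0.003,-0.0016,-0.02,0,0,0,0.4],[-0.003,-0.0016,-0.06,0,0,0,0.45],[-0.003,-0.0016,-0.08,0,0,0,0.45]]]}}

```text
time: 28.3
tool_pos: [0.6481, 0.0247, 0.1371]
orientation: [0.909, 0.417, 0.003, 0.0]
wrist_force: [0.8, 0.1, 0.1]
grip_width: 0.038
```

```bash
python3 - <<'E'
from h import *
cs=r.camera("scene");ct=r.camera("top")
blobs(ct)
crop(cs,220,150,350,260,6,"r3"); crop(ct,165,100,265,220,5,"r4")
go([.5985,-.325,.07],82)
E
```

```text
blob [ 0.4878 -0.3702  0.032 ] len 0.067 0.019 ang -7.4
blob [ 0.4994 -0.3063  0.032 ] len 0.067 0.019 ang -7.3
blob [ 0.5848 -0.381   0.032 ] len 0.069 0.026 ang -8.5
blob [ 0.5986 -0.3236  0.032 ] len 0.069 0.026 ang -7.2
blob [ 0.6076 -0.2533  0.032 ] len 0.070 0.024 ang -8.4
t28.4 tcp [0.6487 0.025  0.1377] yaw 49.3 q6 -147 w 0.0388 F [ 0.4 -0.1 -0.1] -> shift mm [-298.6  190.    65.9] turn [  0.4  -0.4 -32.7]
```

View pics/r3.png

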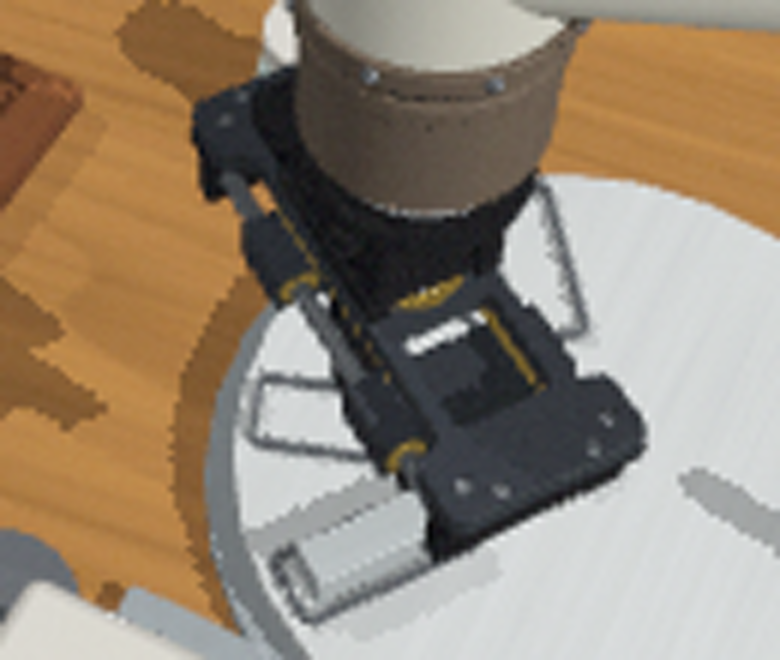

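View pics/r4.png

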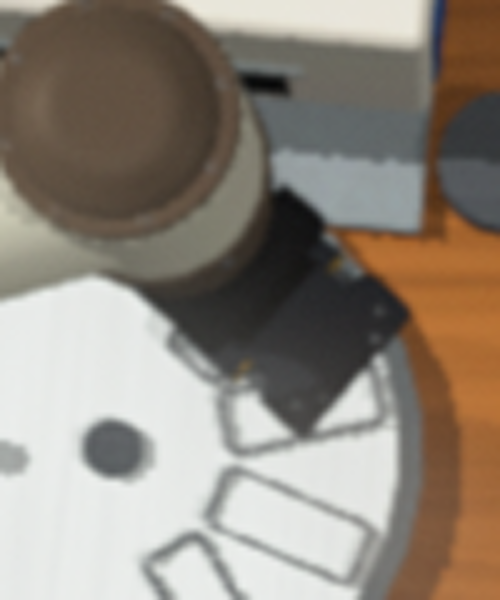

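Call:
{"api": "apply_moves", "payload": {"plan": [[[-0.2985,0.19,0,0.4,-0.4,-32.7,0.5],[-0.2985,0.19,0,0.4,-0.4,-32.7,0.5],[-0.2985,0.19,0,0.4,-0.4,-32.7,0.5],[-0.2985,0.19,0,0.4,-0.4,-32.7,0.5],[-0.2985,0.19,0,0.4,-0.4,-32.7,0.5],[-0.2985,0.19,0,0.4,-0.4,-32.7,0.5],[-0.2985,0.19,0,0.4,-0.4,-32.7,0.5],[-0.2985,0.19,0,0.4,-0.4,-32.7,0.5],[-0.2985,0.19,0.04,0.4,-0.4,-32.7,0.5],[-0.2985,0.19,0.075,0.4,-0.4,-32.7,0.5],[-0.2985,0.19,0.08,0.4,-0.4,-32.7,0.5],[-0.2985,0.19,0.08,0.4,-0.4,-32.7,0.5]]]}}

```text
time: 29.6
tool_pos: [0.5946, -0.3248, 0.0509]
orientation: [0.755, 0.656, -0.005, -0.004]
wrist_force: [-0.7, -0.0, 1.0]
grip_width: 0.0434
```

Call:
{"api": "apply_moves", "payload": {"plan": [[[0,0,0,0,0,0,0.5],[0,0,0,0,0,0,0.5]]]}}

```text
time: 29.8
tool_pos: [0.5968, -0.3255, 0.0546]
orientation: [0.755, 0.656, -0.003, -0.001]
wrist_force: [-1.2, 0.2, -0.6]
grip_width: 0.0435
```

```bash
python3 - <<'E'
from h import *
go([.598,-.325,.0187],82.5)
cs=r.camera("scene")
crop(cs,130,100,260,220,6,"r5")
E
```

```text
t29.8 tcp [ 0.5968 -0.3255  0.0546] yaw 82.0 q6 -83 w 0.0435 F [-1.2  0.2 -0.6] -> shift mm [ 0.8  1.3 35.9] turn [-0.3  0.2 -0.5]
```

View pics/r5.png

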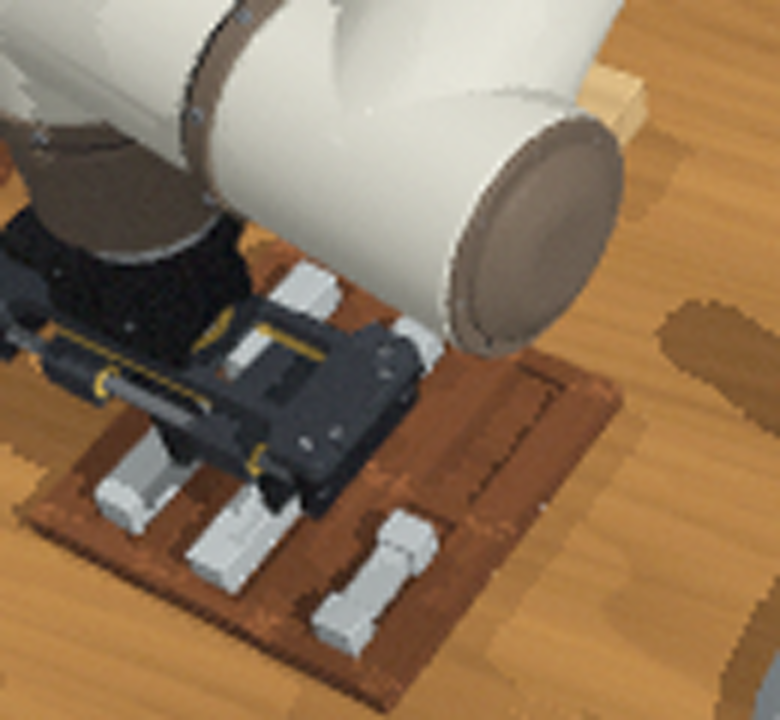

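Call:
{"api": "apply_moves", "payload": {"plan": [[[0.001,0.0013,0.012,-0.3,0,-0.5,0.42],[0.001,0.0013,0.025,-0.3,0,-0.5,0.42],[0.001,0.0013,0.036,-0.3,0,-0.5,0.42],[0.001,0.0013,0.036,-0.3,0,-0.5,0.42],[0.001,0.0013,0.036,-0.3,0,-0.5,0],[0.001,0.0013,0.036,-0.3,0,-0.5,0],[0.001,0.0013,0.036,-0.3,0,-0.5,0],[0.001,0.0013,0.036,-0.3,0,-0.5,0],[0.001,0.0013,0.036,-0.3,0,-0.5,0],[0.001,0.0013,0.03,-0.3,0,-0.5,0],[0.001,0.0013,0.01,-0.3,0,-0.5,0],[0.001,0.0013,-0.03,-0.3,0,-0.5,0]]]}}

```text
time: 31.05
tool_pos: [0.5934, -0.3228, 0.0782]
orientation: [0.753, 0.658, -0.004, -0.006]
wrist_force: [0.3, -0.8, -3.4]
grip_width: 0.0211
```

Call:
{"api": "apply_moves", "payload": {"plan": [[[0,0,-0.04,0,0,0,0],[0,0,-0.055,0,0,0,0],[0,0,-0.055,0,0,0,0],[0,0,-0.055,0,0,0,0]]]}}

```text
time: 31.45
tool_pos: [0.596, -0.3236, 0.1359]
orientation: [0.752, 0.659, -0.002, -0.002]
wrist_force: [-0.7, 0.3, -4.1]
grip_width: 0.0218
```

```bash
python3 - <<'E'
from h import *
cs=r.camera("scene")
crop(cs,110,80,260,200,5,"r6")
i=2; b=bayc(P,np.pi/2,i,z=.14,r0=.1005); go(b,np.degrees(P[2])-90-54+36*i+90)
E
```

```text
t31.5 tcp [ 0.5956 -0.3235  0.1349] yaw 82.4 q6 -83 w 0.0215 F [ 0.2  1.  -4.5] -> shift mm [313.1 -44.   -4.9] turn [-0.4  0.3 69.2]
```

View pics/r6.png

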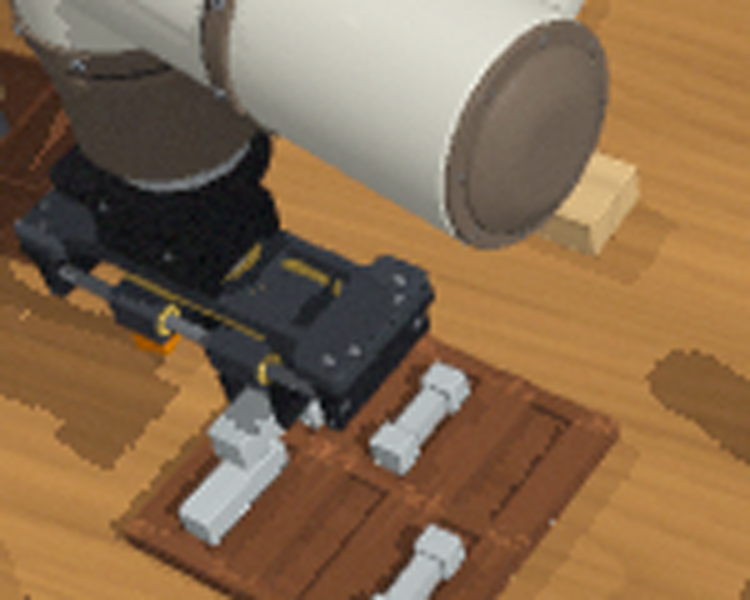

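Call:
{"api": "apply_moves", "payload": {"plan": [[[0.313,-0.044,-0.005,0,0,-110.8,0],[0.313,-0.044,-0.005,0,0,-110.8,0],[0.313,-0.044,-0.005,0,0,-110.8,0],[0.313,-0.044,-0.005,0,0,-110.8,0],[0.313,-0.044,-0.005,0,0,-110.8,0],[0.313,-0.044,-0.005,0,0,-110.8,0],[0.313,-0.044,-0.005,0,0,-110.8,0],[0.313,-0.044,-0.005,0,0,-110.8,0],[0.313,-0.044,-0.005,0,0,-110.8,0],[0.313,-0.044,-0.005,0,0,-110.8,0],[0.313,-0.044,-0.005,0,0,-110.8,0],[0.313,-0.044,-0.005,0,0,-110.8,0]]]}}

```text
time: 32.7
tool_pos: [0.5932, -0.0084, 0.1392]
orientation: [-0.052, 0.999, -0.001, -0.004]
wrist_force: [-0.3, -0.1, -3.8]
grip_width: 0.0212
```

Call:
{"api": "apply_moves", "payload": {"plan": [[[0,0,0,0,0,0,0],[0,0,0,0,0,0,0],[0,0,0,0,0,0,0]]]}}

```text
time: 33.0
tool_pos: [0.5942, -0.0084, 0.1408]
orientation: [-0.047, 0.999, -0.001, -0.003]
wrist_force: [-0.6, 0.8, -3.0]
grip_width: 0.0214
```

```bash
python3 - <<'E'
from h import *
i=2; b=bayc(P,np.pi/2,i,z=.055,r0=.1005); go(b,np.degrees(P[2])-90-54+36*i+90)
E
```

```text
t33.0 tcp [ 0.5942 -0.0084  0.1408] yaw -174.6 q6 -9 w 0.0214 F [-0.6  0.8 -3. ] -> shift mm [ 0.2  1.3 85.8] turn [-0.1 -0.3 -7.7]
```

Call:
{"api": "apply_moves", "payload": {"plan": [[[0,0.0013,0,0,0,-7.7,0],[0,0.0013,0.035,0,0,-7.7,0],[0,0.0013,0.065,0,0,-7.7,0],[0,0.0013,0.08,0,0,-7.7,0],[0,0.0013,0.086,0,0,-7.7,0],[0,0.0013,0.086,0,0,-7.7,0],[0,0.0013,0.086,0,0,-7.7,0]]]}}

```text
time: 33.7
tool_pos: [0.5953, -0.0071, 0.0567]
orientation: [-0.116, 0.993, -0.001, -0.001]
wrist_force: [0.2, 0.3, -3.0]
grip_width: 0.0213
```

```bash
python3 - <<'E'
from h import *
cs=r.camera("scene")
crop(cs,220,150,350,260,6,"s1")
i=2; b=bayc(P,np.pi/2,i,z=.0397,r0=.1005); go(b,np.degrees(P[2])-90-54+36*i+90)
E
```

```text
t33.8 tcp [ 0.5954 -0.007   0.057 ] yaw -166.7 q6 -2 w 0.0212 F [ 0.2 -0.2 -3.6] -> shift mm [ 2.   0.1 17.3] turn [-0.1 -0.1  0.1]
```

View pics/s1.png

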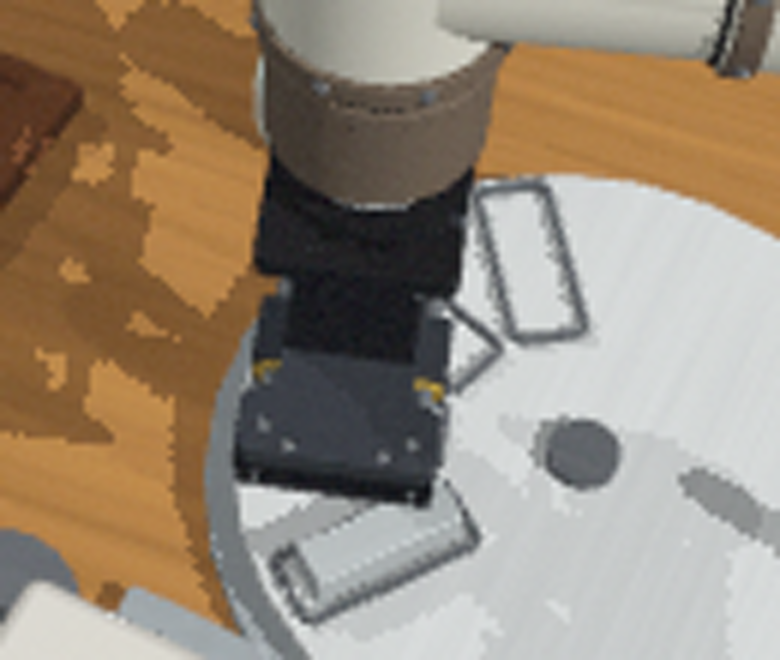

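Call:
{"api": "apply_moves", "payload": {"plan": [[[0.002,-0.0015,0.004,0,0,0,0],[0.002,-0.0015,0.01,0,0,0,0],[0.002,-0.0015,0.0145,0,0,0,0],[0.002,-0.0015,0.017,0,0,0,0],[0.002,-0.0015,0.017,0,0,0,0],[0.002,-0.0015,0.017,0,0,0,0.4],[0.002,-0.0015,0.017,0,0,0,0.4],[0.002,-0.0015,0.017,0,0,0,0.4],[0.002,-0.0015,0.017,0,0,0,0.4],[0.002,-0.0015,-0.02,0,0,0,0.4],[0.002,-0.0015,-0.06,0,0,0,0.45],[0.002,-0.0015,-0.08,0,0,0,0.45]]]}}

```text
time: 34.95
tool_pos: [0.5949, -0.0088, 0.1398]
orientation: [-0.116, 0.993, -0.001, 0.001]
wrist_force: [0.6, 0.3, 0.3]
grip_width: 0.0384
```

```bash
python3 - <<'E'
from h import *
cs=r.camera("scene");ct=r.camera("top")
blobs(ct)
crop(cs,220,150,350,260,6,"s2"); crop(ct,285,140,395,260,5,"s3")
go([.584,-.3825,.135],82)
E
```

```text
blob [ 0.4879 -0.3703  0.032 ] len 0.067 0.020 ang -7.4
blob [ 0.4991 -0.3048  0.032 ] len 0.069 0.021 ang -6.8
blob [ 0.5838 -0.3809  0.032 ] len 0.071 0.027 ang -8.3
blob [ 0.6075 -0.2533  0.032 ] len 0.070 0.024 ang -8.2
t35.0 tcp [ 0.5955 -0.0086  0.1401] yaw -166.7 q6 -2 w 0.0392 F [0.3 0.9 0.2] -> shift mm [  97.3 -361.2    5.2] turn [ -0.3   0.2 -68.7]
```

View pics/s2.png

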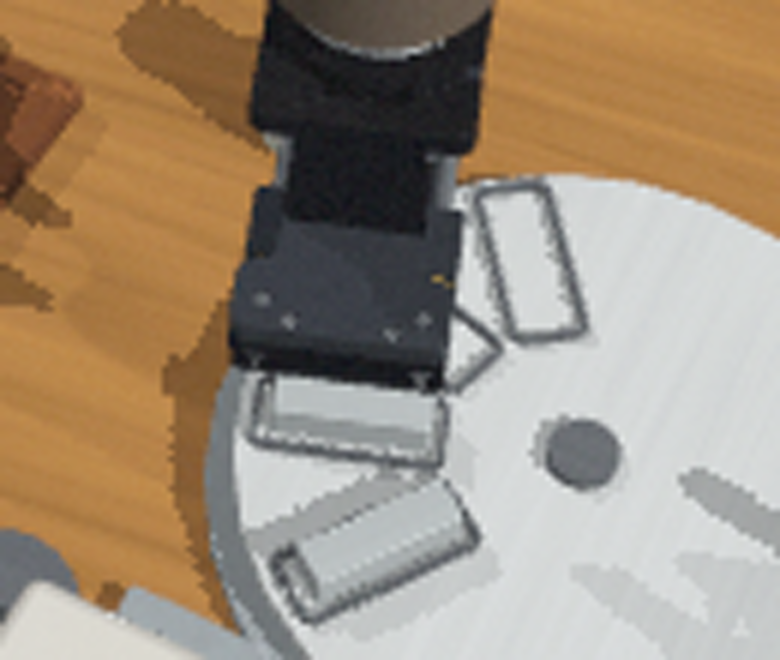

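View pics/s3.png

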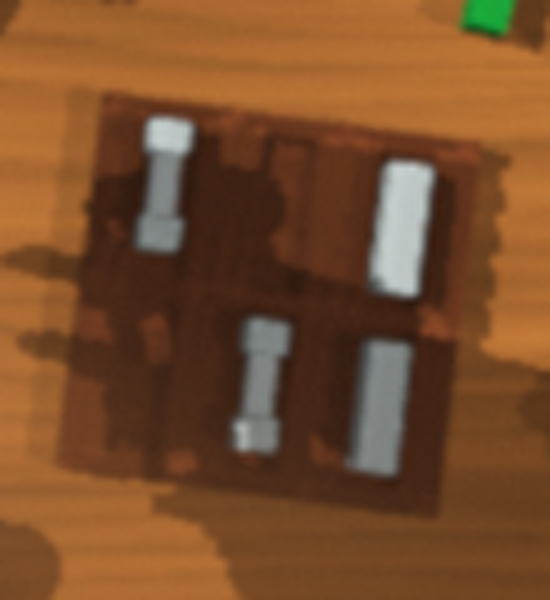

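Call:
{"api": "apply_moves", "payload": {"plan": [[[0.0973,-0.361,0,0,0,-68.7,0.5],[0.0973,-0.361,0,0,0,-68.7,0.5],[0.0973,-0.361,0,0,0,-68.7,0.5],[0.0973,-0.361,0,0,0,-68.7,0.5],[0.0973,-0.361,0,0,0,-68.7,0.5],[0.0973,-0.361,0,0,0,-68.7,0.5],[0.0973,-0.361,0,0,0,-68.7,0.5],[0.0973,-0.361,0,0,0,-68.7,0.5],[0.0973,-0.361,0,0,0,-68.7,0.5],[0.0973,-0.361,0.045,0,0,-68.7,0.5],[0.0973,-0.361,0.08,0,0,-68.7,0.5],[0.0973,-0.361,0.085,0,0,-68.7,0.5]]]}}

```text
time: 36.25
tool_pos: [0.5765, -0.381, 0.0447]
orientation: [-0.655, 0.755, 0.006, -0.004]
wrist_force: [-1.1, 0.1, -0.6]
grip_width: 0.0436
```

Call:
{"api": "apply_moves", "payload": {"plan": [[[0,0,0,0,0,0,0.5],[0,0,0,0,0,0,0.5],[0,0,0,0,0,0,0.5]]]}}

```text
time: 36.55
tool_pos: [0.5823, -0.3833, 0.0539]
orientation: [-0.656, 0.755, -0.002, -0.001]
wrist_force: [-0.6, 0.4, -0.1]
grip_width: 0.0438
```

```bash
python3 - <<'E'
from h import *
go([.5835,-.3822,.0187],82.0)
cs=r.camera("scene")
crop(cs,110,90,240,210,6,"s4")
E
```

```text
t36.5 tcp [ 0.5823 -0.3833  0.0539] yaw -98.0 q6 102 w 0.0438 F [-0.6  0.4 -0.1] -> shift mm [-1.4 -1.  35.2] turn [-0.1 -0.2  0. ]
```

View pics/s4.png

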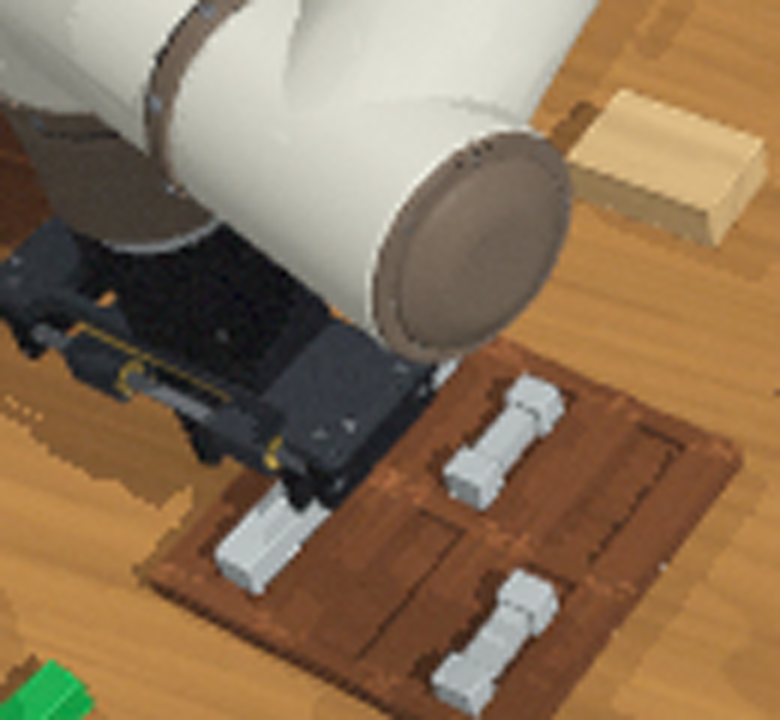

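Call:
{"api": "apply_moves", "payload": {"plan": [[[-0.0014,-0.001,0.012,0,0,0,0.45],[-0.0014,-0.001,0.025,0,0,0,0.45],[-0.0014,-0.001,0.035,0,0,0,0.45],[-0.0014,-0.001,0.035,0,0,0,0.45],[-0.0014,-0.001,0.035,0,0,0,0],[-0.0014,-0.001,0.035,0,0,0,0],[-0.0014,-0.001,0.035,0,0,0,0],[-0.0014,-0.001,0.035,0,0,0,0],[-0.0014,-0.001,0.035,0,0,0,0],[-0.0014,-0.001,0.03,0,0,0,0],[-0.0014,-0.001,0.01,0,0,0,0],[-0.0014,-0.001,-0.03,0,0,0,0]]]}}

```text
time: 37.8
tool_pos: [0.5786, -0.3795, 0.077]
orientation: [-0.655, 0.755, 0.006, -0.004]
wrist_force: [0.2, -0.3, -3.8]
grip_width: 0.0212
```

Call:
{"api": "apply_moves", "payload": {"plan": [[[0,0,-0.04,0,0,0,0],[0,0,-0.055,0,0,0,0],[0,0,-0.055,0,0,0,0],[0,0,-0.055,0,0,0,0]]]}}

```text
time: 38.2
tool_pos: [0.5813, -0.3805, 0.1349]
orientation: [-0.656, 0.755, 0.002, -0.002]
wrist_force: [-0.9, -1.0, -4.1]
grip_width: 0.0213
```

```bash
python3 - <<'E'
from h import *
cs=r.camera("scene")
crop(cs,110,80,260,200,5,"s5")
i=1; b=bayc(P,np.pi/2,i,z=.14,r0=.102); go(b,np.degrees(P[2])-90-54+36*i+90)
E
```

```text
t38.2 tcp [ 0.5809 -0.3804  0.1339] yaw -98.1 q6 102 w 0.0214 F [-0.3 -0.4 -3.1] -> shift mm [-366.1  102.3   -5.3] turn [  0.4   0.3 -75.2]
```

View pics/s5.png

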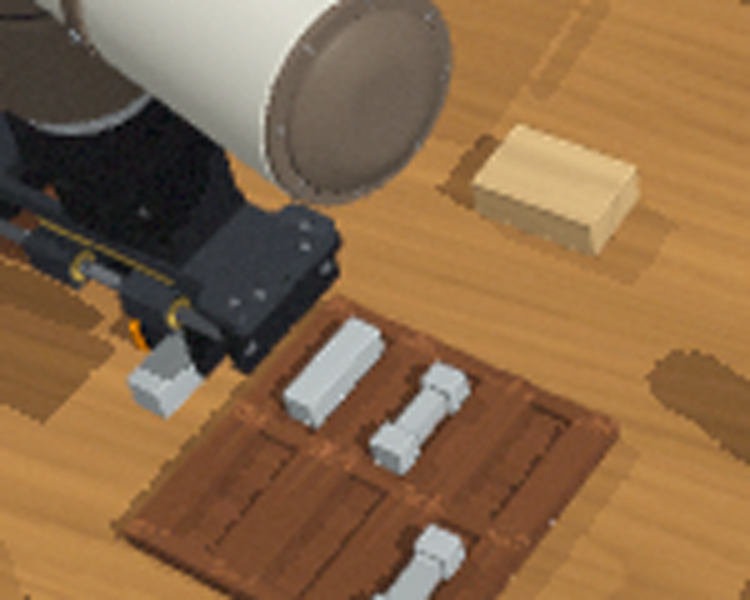

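Call:
{"api": "apply_moves", "payload": {"plan": [[[-0.366,0.1025,-0.005,0,0,-75.2,0],[-0.366,0.1025,-0.005,0,0,-75.2,0],[-0.366,0.1025,-0.005,0,0,-75.2,0],[-0.366,0.1025,-0.005,0,0,-75.2,0],[-0.366,0.1025,-0.005,0,0,-75.2,0],[-0.366,0.1025,-0.005,0,0,-75.2,0],[-0.366,0.1025,-0.005,0,0,-75.2,0],[-0.366,0.1025,-0.005,0,0,-75.2,0],[-0.366,0.1025,-0.005,0,0,-75.2,0],[-0.366,0.1025,-0.005,0,0,-75.2,0],[-0.366,0.1025,-0.005,0,0,-75.2,0],[-0.366,0.1025,-0.005,0,0,-75.2,0]]]}}

```text
time: 39.45
tool_pos: [0.5315, -0.0054, 0.14]
orientation: [0.98, -0.199, -0.002, 0.002]
wrist_force: [-0.3, 0.4, -3.7]
grip_width: 0.0214
```

Call:
{"api": "apply_moves", "payload": {"plan": [[[0,0,0.04,0,0,0,0],[0,0,0.075,0,0,0,0],[0,0,0.085,0,0,0,0],[0,0,0.085,0,0,0,0],[0,0,0.085,0,0,0,0]]]}}

```text
time: 39.95
tool_pos: [0.5331, -0.005, 0.0571]
orientation: [0.98, -0.198, -0.0, 0.001]
wrist_force: [0.9, -0.4, -2.6]
grip_width: 0.0213
```

```bash
python3 - <<'E'
from h import *
cs=r.camera("scene")
crop(cs,220,150,350,260,6,"t1")
i=1; b=bayc(P,np.pi/2,i,z=.0397,r0=.102); go(b,np.degrees(P[2])-90-54+36*i+90)
E
```

```text
t40.0 tcp [ 0.5334 -0.0047  0.0576] yaw -22.8 q6 140 w 0.0214 F [-0.  -0.1 -2.3] -> shift mm [-2.7 -0.2 17.9] turn [ 0.1 -0.  -0. ]
```

View pics/t1.png

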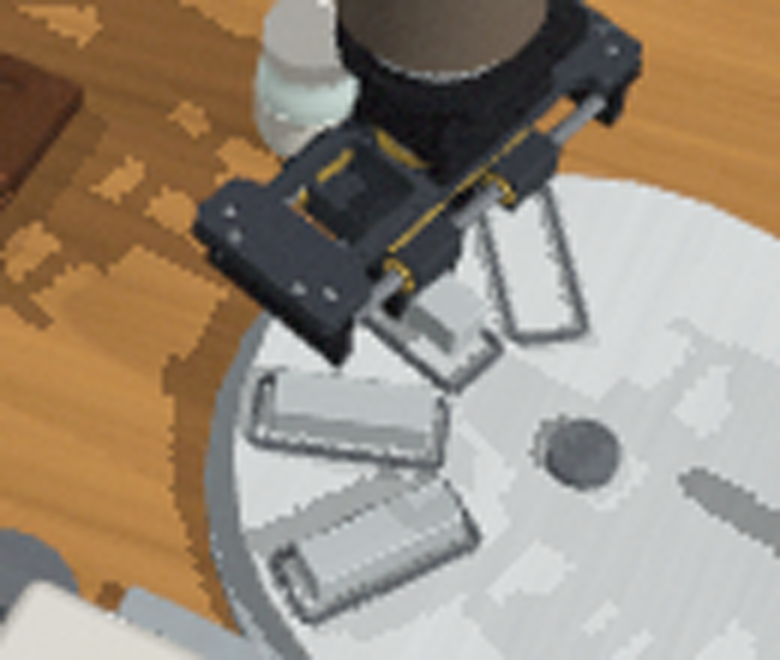

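Call:
{"api": "apply_moves", "payload": {"plan": [[[-0.0027,0,0.004,0,0,0,0],[-0.0027,0,0.01,0,0,0,0],[-0.0027,0,0.015,0,0,0,0],[-0.0027,0,0.0177,0,0,0,0],[-0.0027,0,0.0177,0,0,0,0],[-0.0027,0,0.0177,0,0,0,0.4],[-0.0027,0,0.0177,0,0,0,0.4],[-0.0027,0,0.0177,0,0,0,0.4],[-0.0027,0,0.0177,0,0,0,0.4],[-0.0027,0,-0.02,0,0,0,0.4],[-0.0027,0,-0.06,0,0,0,0.45],[-0.0027,0,-0.08,0,0,0,0.45]]]}}

```text
time: 41.2
tool_pos: [0.5313, -0.0034, 0.1396]
orientation: [0.98, -0.198, 0.001, 0.0]
wrist_force: [0.7, -0.1, -0.7]
grip_width: 0.0383
```

```bash
python3 - <<'E'
from h import *
cs=r.camera("scene");ct=r.camera("top")
blobs(ct)
crop(cs,220,150,350,260,6,"t2")
go([.489,-.3702,.135],82.6)
E
```

```text
blob [ 0.4891 -0.3685  0.032 ] len 0.069 0.027 ang -7.3
blob [ 0.4998 -0.3061  0.032 ] len 0.067 0.021 ang -5.2
blob [ 0.6065 -0.2541  0.032 ] len 0.072 0.025 ang -6.4
t41.3 tcp [ 0.5319 -0.0032  0.1398] yaw -22.8 q6 140 w 0.0386 F [-0.3 -0.3  0.5] -> shift mm [102.6 355.    4.6] turn [-0.3 -0.2 74.6]
```

View pics/t2.png

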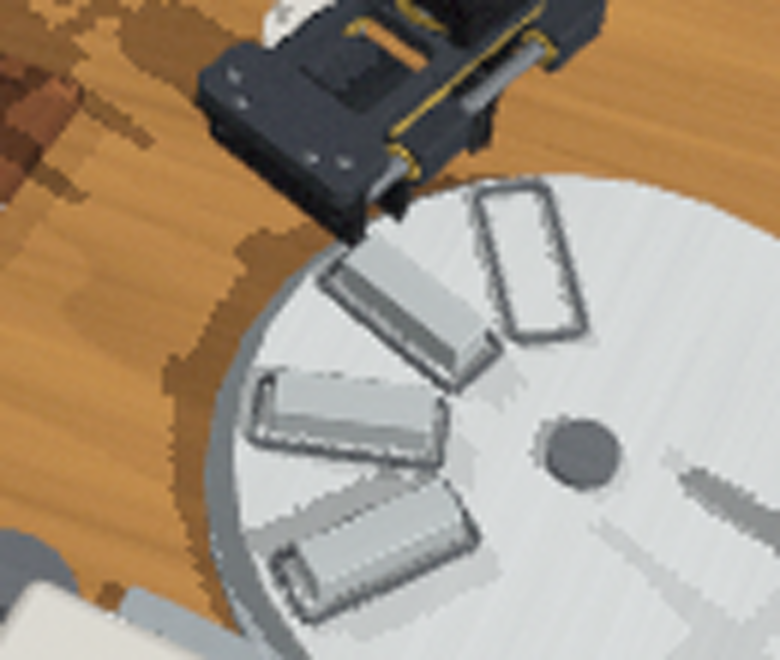

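Call:
{"api": "apply_moves", "payload": {"plan": [[[0.1025,0.355,0.003,0,0,74.6,0.5],[0.1025,0.355,0.003,0,0,74.6,0.5],[0.1025,0.355,0.003,0,0,74.6,0.5],[0.1025,0.355,0.003,0,0,74.6,0.5],[0.1025,0.355,0.003,0,0,74.6,0.5],[0.1025,0.355,0.003,0,0,74.6,0.5],[0.1025,0.355,0.003,0,0,74.6,0.5],[0.1025,0.355,0.003,0,0,74.6,0.5],[0.1025,0.355,0.003,0,0,74.6,0.5],[0.1025,0.355,0.045,0,0,74.6,0.5],[0.1025,0.355,0.08,0,0,74.6,0.5],[0.1025,0.355,0.085,0,0,74.6,0.5]]]}}

```text
time: 42.5
tool_pos: [0.4818, -0.3689, 0.0462]
orientation: [-0.659, 0.752, 0.006, -0.004]
wrist_force: [-0.5, 0.4, -0.5]
grip_width: 0.0435
```

Call:
{"api": "apply_moves", "payload": {"plan": [[[0,0,0,0,0,0,0.5],[0,0,0,0,0,0,0.5],[0,0,0,0,0,0,0.5]]]}}

```text
time: 42.8
tool_pos: [0.4873, -0.3713, 0.0538]
orientation: [-0.66, 0.751, -0.001, -0.001]
wrist_force: [-0.3, 0.7, 0.8]
grip_width: 0.0433
```

```bash
python3 - <<'E'
from h import *
go([.489,-.370,.0187],82.6)
cs=r.camera("scene")
crop(cs,110,80,240,200,6,"t3")
E
```

```text
t42.8 tcp [ 0.4873 -0.3713  0.0538] yaw -97.4 q6 105 w 0.0433 F [-0.3  0.7  0.8] -> shift mm [-1.6 -1.5 35. ] turn [-0.  -0.2  0. ]
```

View pics/t3.png

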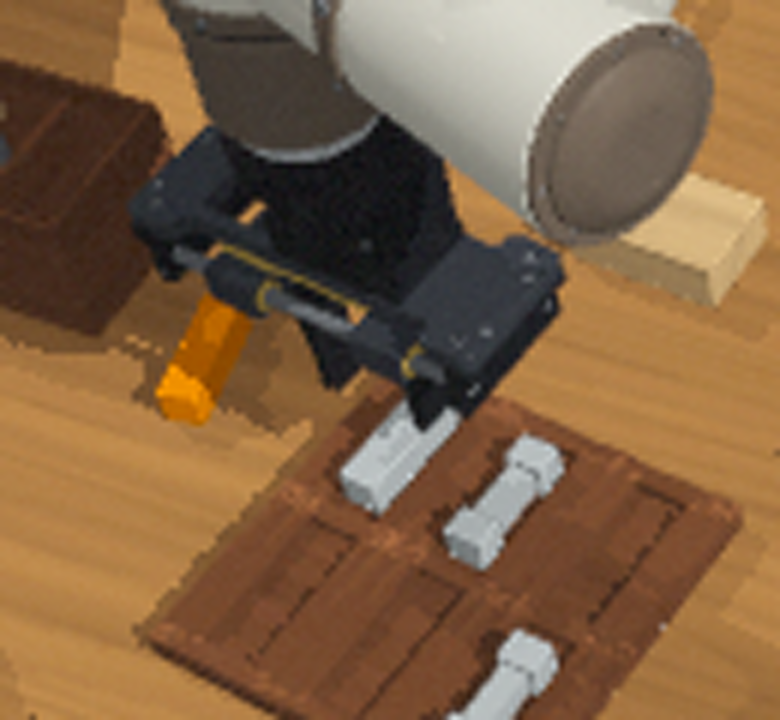

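Call:
{"api": "apply_moves", "payload": {"plan": [[[-0.0016,-0.0015,0.012,0,0,0,0.45],[-0.0016,-0.0015,0.025,0,0,0,0.45],[-0.0016,-0.0015,0.035,0,0,0,0.45],[-0.0016,-0.0015,0.035,0,0,0,0.45],[-0.0016,-0.0015,0.035,0,0,0,0],[-0.0016,-0.0015,0.035,0,0,0,0],[-0.0016,-0.0015,0.035,0,0,0,0],[-0.0016,-0.0015,0.035,0,0,0,0],[-0.0016,-0.0015,0.035,0,0,0,0],[-0.0016,-0.0015,0.03,0,0,0,0],[-0.0016,-0.0015,0.01,0,0,0,0],[-0.0016,-0.0015,-0.03,0,0,0,0]]]}}

```text
time: 44.05
tool_pos: [0.4843, -0.3673, 0.0783]
orientation: [-0.659, 0.752, 0.006, -0.004]
wrist_force: [0.6, 0.3, -3.1]
grip_width: 0.0211
```

Call:
{"api": "apply_moves", "payload": {"plan": [[[0,0,-0.04,0,0,0,0],[0,0,-0.055,0,0,0,0],[0,0,-0.055,0,0,0,0],[0,0,-0.055,0,0,0,0]]]}}

```text
time: 44.45
tool_pos: [0.4868, -0.3683, 0.1355]
orientation: [-0.66, 0.752, 0.002, -0.002]
wrist_force: [0.3, 0.8, -3.8]
grip_width: 0.0216
```

```bash
python3 - <<'E'
from h import *
i=0; b=bayc(P,np.pi/2,i,z=.14,r0=.102); go(b,np.degrees(P[2])-90-54+36*i+90)
E
```

```text
t44.5 tcp [ 0.4868 -0.3683  0.1355] yaw -97.5 q6 104 w 0.0216 F [ 0.3  0.8 -3.8] -> shift mm [-402.1   56.3   -4.4] turn [  0.3   0.1 -38.7]
```

Call:
{"api": "apply_moves", "payload": {"plan": [[[-0.402,0.0563,-0.005,0,0,-38.7,0],[-0.402,0.0563,-0.005,0,0,-38.7,0],[-0.402,0.0563,-0.005,0,0,-38.7,0],[-0.402,0.0563,-0.005,0,0,-38.7,0],[-0.402,0.0563,-0.005,0,0,-38.7,0],[-0.402,0.0563,-0.005,0,0,-38.7,0],[-0.402,0.0563,-0.005,0,0,-38.7,0],[-0.402,0.0563,-0.005,0,0,-38.7,0],[-0.402,0.0563,-0.005,0,0,-38.7,0],[-0.402,0.0563,-0.005,0,0,-38.7,0],[-0.402,0.0563,-0.005,0,0,-38.7,0],[-0.402,0.0563,-0.005,0,0,-38.7,0]]]}}

```text
time: 45.65
tool_pos: [0.4834, 0.0353, 0.1401]
orientation: [0.871, -0.491, -0.002, 0.003]
wrist_force: [-0.5, 0.6, -4.0]
grip_width: 0.0219
```

Call:
{"api": "apply_moves", "payload": {"plan": [[[0,0,0.04,0,0,0,0],[0,0,0.07,0,0,0,0],[0,0,0.08,0,0,0,0],[0,0,0.08,0,0,0,0],[0,0,0.08,0,0,0,0]]]}}

```text
time: 46.15
tool_pos: [0.485, 0.0363, 0.062]
orientation: [0.871, -0.491, -0.0, 0.001]
wrist_force: [0.5, 0.1, -3.7]
grip_width: 0.0215
```

```bash
python3 - <<'E'
from h import *
cs=r.camera("scene")
crop(cs,220,130,350,240,6,"u1")
i=0; b=bayc(P,np.pi/2,i,z=.0397,r0=.102); go(b,np.degrees(P[2])-90-54+36*i+90)
E
```

```text
t46.2 tcp [0.4853 0.0366 0.0624] yaw -58.7 q6 98 w 0.0214 F [ 0.2  0.1 -3. ] -> shift mm [-2.   1.2 22.7] turn [ 0.  -0.   0.1]
```

View pics/u1.png

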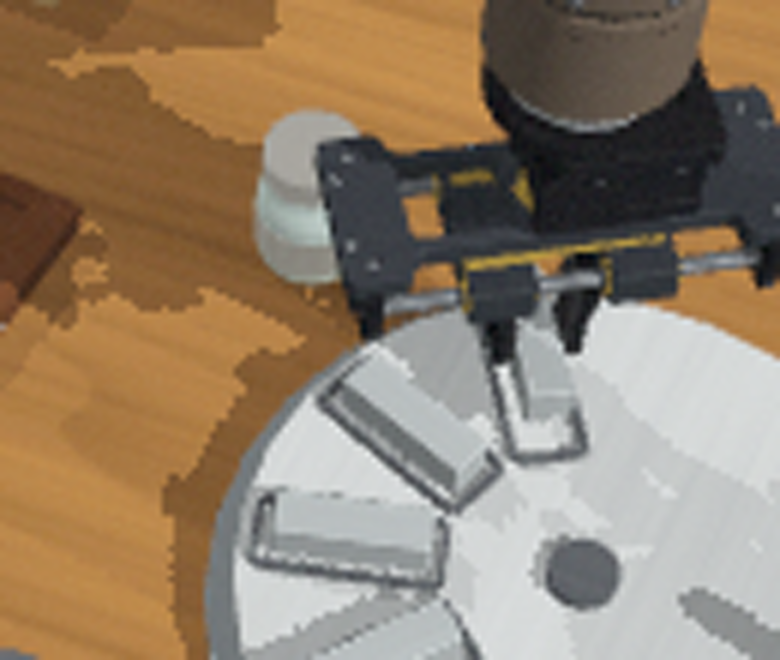

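Call:
{"api": "apply_moves", "payload": {"plan": [[[-0.002,0.0012,0.006,0,0,0,0],[-0.002,0.0012,0.013,0,0,0,0],[-0.002,0.0012,0.019,0,0,0,0],[-0.002,0.0012,0.0225,0,0,0,0],[-0.002,0.0012,0.0225,0,0,0,0],[-0.002,0.0012,0.0225,0,0,0,0.4],[-0.002,0.0012,0.0225,0,0,0,0.4],[-0.002,0.0012,0.0225,0,0,0,0.4],[-0.002,0.0012,0.0225,0,0,0,0.4],[-0.002,0.0012,-0.02,0,0,0,0.4],[-0.002,0.0012,-0.06,0,0,0,0.45],[-0.002,0.0012,-0.08,0,0,0,0.45]]]}}

```text
time: 47.4
tool_pos: [0.4838, 0.0383, 0.1447]
orientation: [0.872, -0.49, 0.001, -0.0]
wrist_force: [0.6, -0.9, -0.0]
grip_width: 0.0382
```

```bash
python3 - <<'E'
from h import *
g=polar(P,np.pi/2,.1095,.14); print(g)
go(g,40)
E
```

```text
[0.57968719 0.19961391 0.14      ]
t47.4 tcp [0.4838 0.0383 0.1447] yaw -58.7 q6 97 w 0.0382 F [ 0.6 -0.9 -0. ] -> shift mm [ -88.  -165.7    4.9] turn [-0.2  0.  81.3]
```

Call:
{"api": "apply_moves", "payload": {"plan": [[[-0.088,-0.166,0.004,0,0,81.3,0.5],[-0.088,-0.166,0.004,0,0,81.3,0.5],[-0.088,-0.166,0.004,0,0,81.3,0.5],[-0.088,-0.166,0.004,0,0,81.3,0.5],[-0.088,-0.166,0.004,0,0,81.3,0.5],[-0.088,-0.166,0.004,0,0,81.3,0.5],[-0.088,-0.166,0.004,0,0,81.3,0.5],[-0.088,-0.166,0.004,0,0,81.3,0.5],[-0.088,-0.166,0.004,0,0,81.3,0.5],[-0.088,-0.166,0.004,0,0,81.3,0.5],[-0.088,-0.166,0.004,0,0,81.3,0.5],[-0.088,-0.166,0.004,0,0,81.3,0.5]]]}}

```text
time: 48.6
tool_pos: [0.5782, 0.1992, 0.1364]
orientation: [-0.343, 0.94, -0.0, -0.002]
wrist_force: [0.7, 1.6, -0.0]
grip_width: 0.0437
```

```bash
python3 - <<'E'
from h import *
g=polar(P,np.pi/2,.1095,.0625)
go(g,40)
cs=r.camera("scene");ct=r.camera("top")
crop(cs,230,140,390,260,5,"v1");crop(ct,165,100,395,270,3.4,"v2")
E
```

```text
t48.6 tcp [0.5782 0.1992 0.1364] yaw -139.9 q6 6 w 0.0437 F [ 0.7  1.6 -0. ] -> shift mm [-1.7 -0.7 73.9] turn [ 0.  -0.2  0.1]
```

View pics/v1.png

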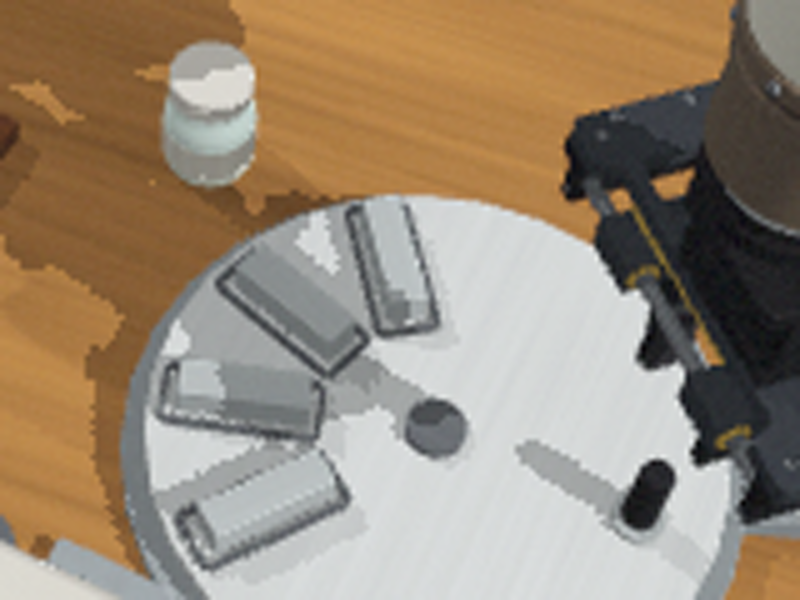

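View pics/v2.png

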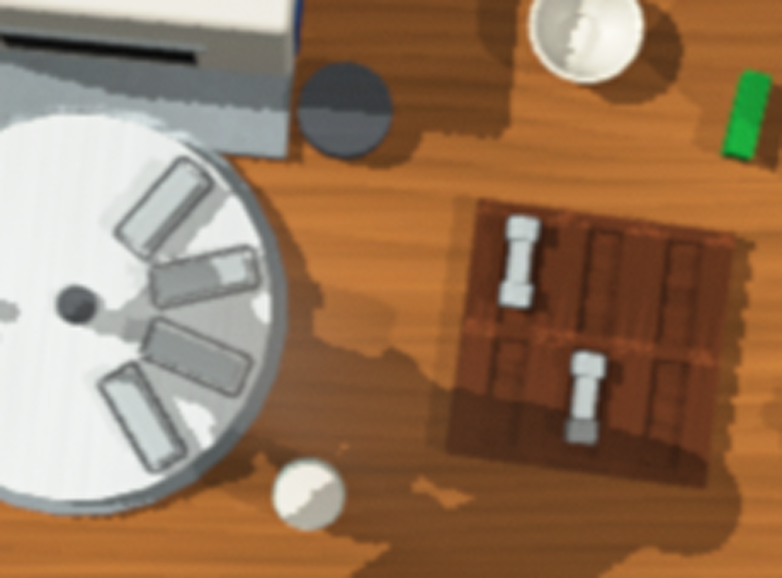

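```bash
python3 - <<'E'
from h import *
cs=r.camera("scene");ct=r.camera("top")
crop(cs,255,175,325,255,8,"v3");crop(ct,190,140,255,245,6,"v4")
E
```

```text
(no output)
```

View pics/v3.png

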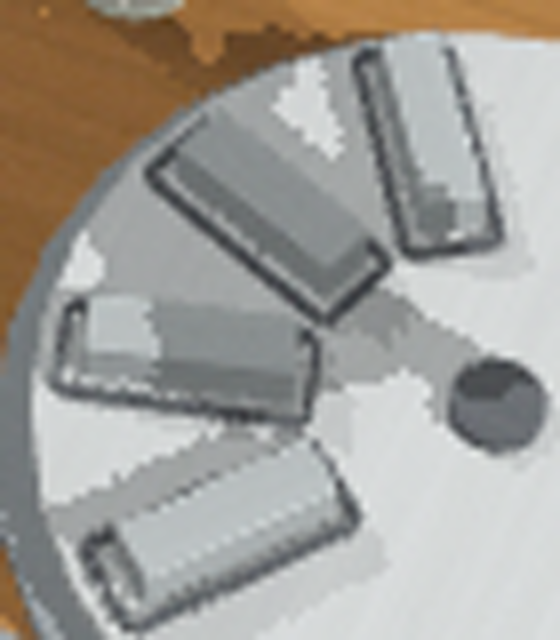

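View pics/v4.png

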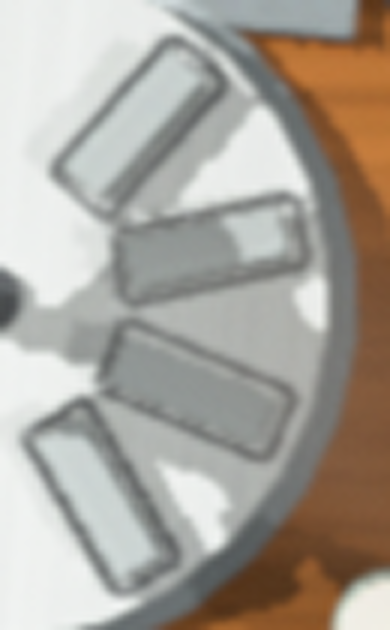

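Call:
{"api": "apply_moves", "payload": {"plan": [[[-0.0015,-0.0005,0.03,0,0,0,0.5],[-0.0015,-0.0005,0.06,0,0,0,0.5],[-0.0015,-0.0005,0.074,0,0,0,0.5],[-0.0015,-0.0005,0.074,0,0,0,0.5],[-0.0015,-0.0005,0.074,0,0,0,0],[-0.0015,-0.0005,0.074,0,0,0,0],[-0.0015,-0.0005,0.074,0,0,0,0],[-0.0015,-0.0005,0.074,0,0,0,0],[-0.0015,-0.0005,0.074,0,0,0,0],[-0.0015,-0.0005,0.074,0,0,0,0]]], "newtons": 40}}

```text
time: 49.8
tool_pos: [0.5805, 0.2004, 0.0634]
orientation: [-0.342, 0.94, -0.0, -0.0]
wrist_force: [1.2, 2.2, 1.9]
grip_width: 0.0165
```

```bash
python3 - <<'E'
from h import *
s=r.read_state();p=np.array(s["tool_pos"]);M=R.from_quat(s["orientation"])
print(s["grip_width"],s["wrist_force"],p)
a0=np.arctan2(p[1]-P[1],p[0]-P[0]);rad=np.hypot(p[1]-P[1],p[0]-P[0]);print(np.degrees(a0-P[2]),rad)
for d in list(range(5,96,5))+[91]:
    a=a0+np.radians(d); q=np.array([P[0]+rad*np.cos(a),P[1]+rad*np.sin(a),p[2]]); print(d,(M.inv().apply(q-p)*1e3).round(1))
E
```

```text
0.016517228778380893 [1.19377369 2.19990573 1.87547221] [0.58051541 0.20043154 0.06341841]
89.60723558998971 0.11038682925955952
5 [7.1 6.5 0. ]
10 [14.7 12.4  0. ]
15 [22.8 17.6  0. ]
20 [31.3 22.1  0. ]
25 [40.2 25.8  0. ]
30 [49.4 28.7  0. ]
35 [58.8 30.9  0. ]
40 [68.3 32.2  0. ]
45 [77.9 32.6  0.1]
50 [87.6 32.2  0.1]
55 [97.1 31.   0.1]
60 [1.065e+02 2.890e+01 1.000e-01]
65 [1.157e+02 2.610e+01 1.000e-01]
70 [1.246e+02 2.240e+01 1.000e-01]
75 [1.332e+02 1.800e+01 1.000e-01]
80 [1.413e+02 1.290e+01 1.000e-01]
85 [1.49e+02 7.00e+00 1.00e-01]
90 [1.561e+02 6.000e-01 1.000e-01]
95 [ 1.626e+02 -6.500e+00  1.000e-01]
91 [ 1.575e+02 -8.000e-01  1.000e-01]
```

Call:
{"api": "apply_moves", "payload": {"plan": [[[0.0071,0.0065,0,0,0,0,0],[0.0147,0.0124,0,0,0,0,0],[0.0228,0.0176,0,0,0,0,0],[0.0313,0.0221,0,0,0,0,0],[0.0402,0.0258,0,0,0,0,0],[0.0494,0.0287,0,0,0,0,0],[0.0588,0.0309,0,0,0,0,0],[0.0683,0.0322,0,0,0,0,0],[0.0779,0.0326,0,0,0,0,0],[0.0876,0.0322,0,0,0,0,0],[0.0971,0.031,0,0,0,0,0],[0.1065,0.0289,0,0,0,0,0]]]}}

```text
time: 51.0
tool_pos: [0.4807, 0.1551, 0.0639]
orientation: [-0.343, 0.939, 0.0, 0.001]
wrist_force: [5.5, 1.8, 1.2]
grip_width: 0.0165
```

Call:
{"api": "apply_moves", "payload": {"plan": [[[0.0092,-0.0028,0,0,0,0,0],[0.0181,-0.0065,0,0,0,0,0],[0.0267,-0.0109,0,0,0,0,0],[0.0348,-0.016,0,0,0,0,0],[0.0425,-0.0219,0,0,0,0,0],[0.0496,-0.0283,0,0,0,0,0],[0.0505,-0.029,0,0,0,0,0],[0.0505,-0.029,0,0,0,0,0],[0.0505,-0.029,0,0,0,0,0]]]}}

```text
time: 51.9
tool_pos: [0.461, 0.1004, 0.0641]
orientation: [-0.341, 0.94, 0.001, 0.001]
wrist_force: [0.8, 9.3, 5.8]
grip_width: 0.0163
```

```bash
python3 - <<'E'
from h import *
s=r.read_state();p=np.array(s["tool_pos"])
a0=np.arctan2(p[1]-P[1],p[0]-P[0]);rad=np.hypot(p[1]-P[1],p[0]-P[0]);print(np.degrees(a0-P[2]),rad,s["wrist_force"],s["grip_width"],p)
go(polar(P,np.pi,rad,p[2]))
E
```

```text
179.62628797018718 0.10992356751737033 [0.80801962 9.29036828 5.77492139] 0.01629525564612377 [0.4610265  0.10043697 0.06412863]
t51.9 tcp [0.461  0.1004 0.0641] yaw -140.1 q6 8 w 0.0163 F [0.8 9.3 5.8] -> shift mm [ 0.5 -0.5 -0. ] turn [0.  0.1 0. ]
```

Call:
{"api": "apply_moves", "payload": {"plan": [[[0.0005,-0.0005,0,0,0,0,0],[0.0005,-0.0005,0,0,0,0,0.5],[0.0005,-0.0005,0,0,0,0,0.5],[0.0005,-0.0005,0,0,0,0,0.5],[0.0005,-0.0005,0,0,0,0,0.5],[0.0005,-0.0005,-0.05,0,0,0,0.5],[0.0005,-0.0005,-0.08,0,0,0,0.5],[0.0005,-0.0005,-0.08,0,0,0,0.5]]]}}

```text
time: 52.7
tool_pos: [0.4609, 0.0983, 0.1464]
orientation: [-0.342, 0.94, -0.0, 0.001]
wrist_force: [1.0, -0.4, 0.7]
grip_width: 0.0434
```

```bash
python3 - <<'E'
from h import *
ct=r.camera("top");lxy=[(.043,.018),(.043,-.018),(-.043,-.018),(-.043,.018)]
crop(ct,75,100,275,260,4,"w1",[bayc(P,0,i,lx,ly,.035) for i in range(4) for lx,ly in lxy])
g=polar(P,np.deg2rad(112),.255,.14); go(g,np.degrees(P[2])+112)
E
```

```text
t52.8 tcp [0.4592 0.0977 0.1441] yaw -140.1 q6 8 w 0.0430 F [-0.5 -0.5 -0.7] -> shift mm [-179.2  158.3    3.8] turn [  0.1  -0.1 -67.3]
```

View pics/w1.png

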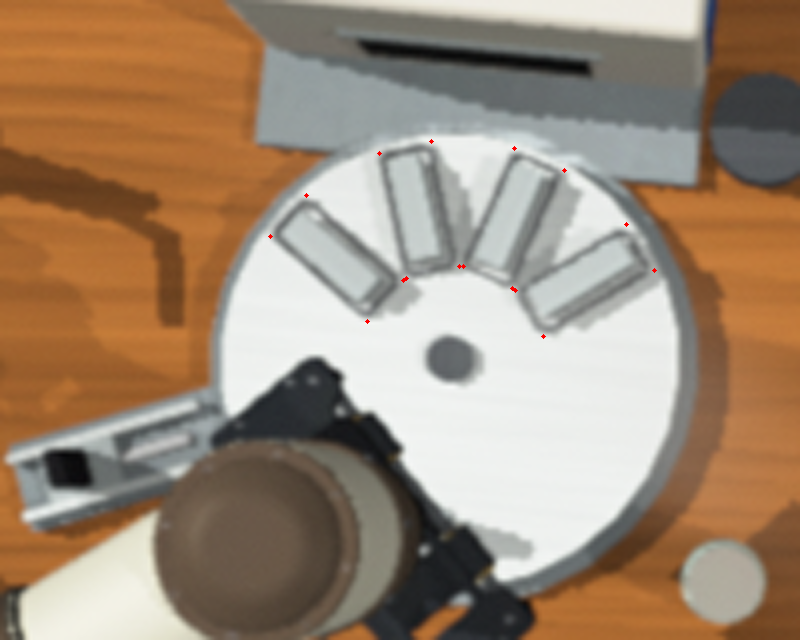

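Table is back in the testing position with all four bars in their bays (bars at about (333,257), (416,210), (513,217), (583,279)). Next is the lock.

Call:
{"api": "apply_moves", "payload": {"plan": [[[-0.179,0.1585,0.004,0,0,-67.3,0.5],[-0.179,0.1585,0.004,0,0,-67.3,0.5],[-0.179,0.1585,0.004,0,0,-67.3,0.5],[-0.179,0.1585,0.004,0,0,-67.3,0.5],[-0.179,0.1585,0.004,0,0,-67.3,0.5],[-0.179,0.1585,0.004,0,0,-67.3,0.5],[-0.179,0.1585,0.004,0,0,-67.3,0.5],[-0.179,0.1585,0.004,0,0,-67.3,0.5],[-0.179,0.1585,0.004,0,0,-67.3,0.5],[-0.179,0.1585,0.004,0,0,-67.3,0.5],[-0.179,0.1585,0.004,0,0,-67.3,0.5],[-0.179,0.1585,0.004,0,0,-67.3,0.5]]]}}

```text
time: 53.95
tool_pos: [0.4946, 0.3342, 0.1381]
orientation: [0.805, -0.594, -0.001, 0.002]
wrist_force: [0.2, 0.2, -0.3]
grip_width: 0.0437
```

```bash
python3 - <<'E'
from h import *
cs=r.camera("scene")
crop(cs,340,150,490,270,5,"w2")
g=polar(P,np.deg2rad(112),.255,.057); go(g,np.degrees(P[2])+112)
E
```

```text
t54.0 tcp [0.4946 0.3343 0.1382] yaw -72.8 q6 58 w 0.0434 F [ 0.5 -0.2 -0.6] -> shift mm [ 0.3 -0.8 81.2] turn [ 0.2 -0.1  0. ]
```

View pics/w2.png

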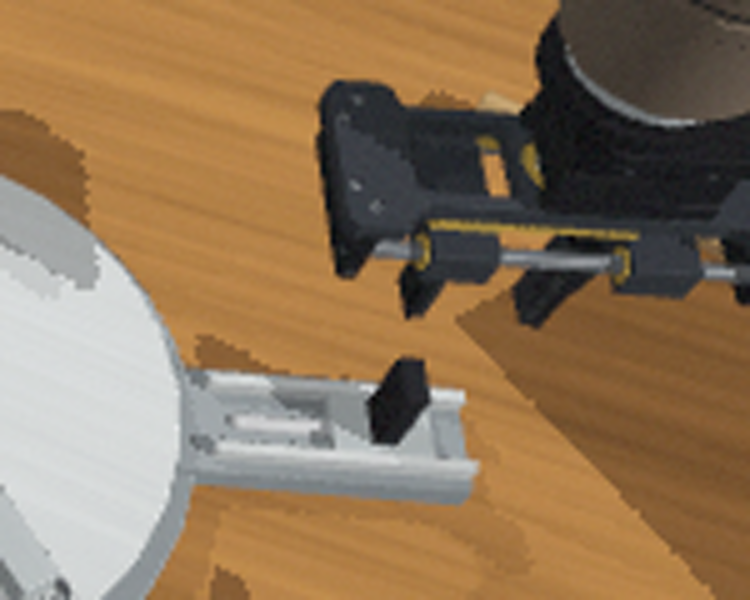

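Call:
{"api": "apply_moves", "payload": {"plan": [[[0,-0.001,0.04,0,0,0,0.5],[0,-0.001,0.07,0,0,0,0.5],[0,-0.001,0.08,0,0,0,0.5],[0,-0.001,0.08,0,0,0,0.5],[0,-0.001,0.08,0,0,0,0],[0,-0.001,0.08,0,0,0,0],[0,-0.001,0.08,0,0,0,0],[0,-0.001,0.08,0,0,0,0],[0,-0.001,0.08,0,0,0,0],[0,-0.001,0.08,0,0,0,0]]], "newtons": 30}}

```text
time: 55.0
tool_pos: [0.4956, 0.3349, 0.0591]
orientation: [0.805, -0.593, -0.001, 0.001]
wrist_force: [-0.8, -0.9, 2.9]
grip_width: 0.0134
```

Call:
{"api": "apply_moves", "payload": {"plan": [[[0.01,0,0,0,0,0,0],[0.02,0,0,0,0,0,0],[0.03,0,0,0,0,0,0],[0.036,0,0,0,0,0,0],[0.039,0,0,0,0,0,0],[0.041,0,0,0,0,0,0],[0.042,0,0,0,0,0,0],[0.042,0,0,0,0,0,0]]]}}

```text
time: 55.8
tool_pos: [0.5074, 0.2965, 0.0591]
orientation: [0.805, -0.593, -0.002, -0.0]
wrist_force: [-7.7, 7.5, 6.0]
grip_width: 0.0135
```

```bash
python3 - <<'E'
from h import *
cs=r.camera("scene")
crop(cs,340,150,490,270,5,"w3")
g=polar(P,np.deg2rad(112),.215,.057); go(g,np.degrees(P[2])+112)
E
```

```text
t55.9 tcp [0.5074 0.2965 0.0591] yaw -72.7 q6 61 w 0.0138 F [-6.7  7.8  5.8] -> shift mm [0.4 0.6 2.1] turn [0.1 0.2 0.1]
```

View pics/w3.png

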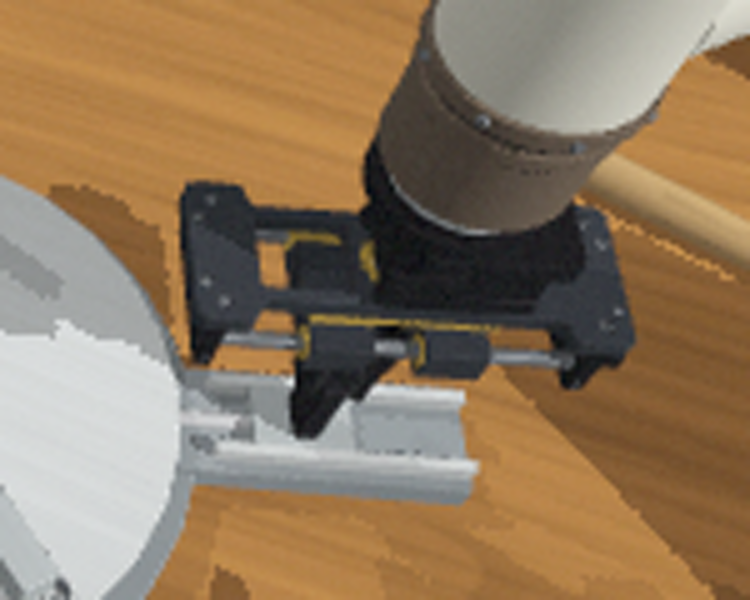

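Call:
{"api": "apply_moves", "payload": {"plan": [[[0.001,0,0,0,0,0,0],[0.001,0,0,0,0,0,0.45],[0,0,0,0,0,0,0.45],[-0.001,0,0,0,0,0,0.45],[-0.001,0,0,0,0,0,0.45],[-0.001,0,-0.04,0,0,0,0.45],[-0.001,0,-0.09,0,0,0,0.45],[-0.05,0.05,-0.12,0,0,0,0.45],[-0.1,0.1,-0.12,0,0,0,0.45],[-0.14,0.1,-0.12,0,0,0,0.45],[-0.14,0.1,-0.12,0,0,0,0.45]]]}}

```text
time: 56.95
tool_pos: [0.3696, 0.4001, 0.1795]
orientation: [0.806, -0.592, -0.001, 0.001]
wrist_force: [0.2, -0.1, -0.4]
grip_width: 0.0395
```

```bash
python3 - <<'E'
from h import *
cs=r.camera("scene");ct=r.camera("top")
cv2.imwrite("pics/x1.png",cv2.resize(cs["color"][:,:,::-1],(800,600),interpolation=cv2.INTER_CUBIC))
cv2.imwrite("pics/x2.png",cv2.resize(ct["color"][:,:,::-1],(800,600),interpolation=cv2.INTER_CUBIC))
crop(cs,340,150,490,270,5,"x3")
go([.5,.3,.1])
E
```

```text
t57.0 tcp [0.3696 0.4008 0.1791] yaw -72.5 q6 43 w 0.0392 F [ 0.4 -0.4  0.8] -> shift mm [135.4 -94.3  78.8] turn [0.2 0.  0. ]
```

View pics/x1.png

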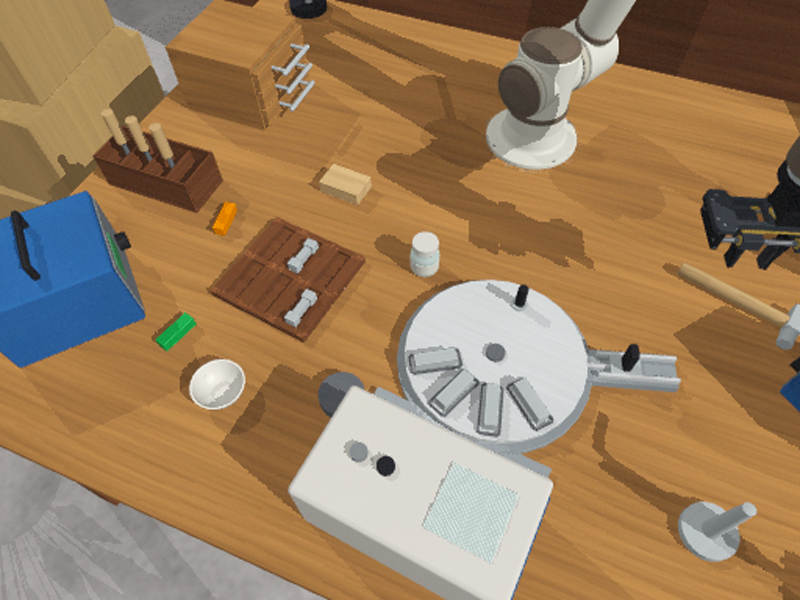

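View pics/x2.png

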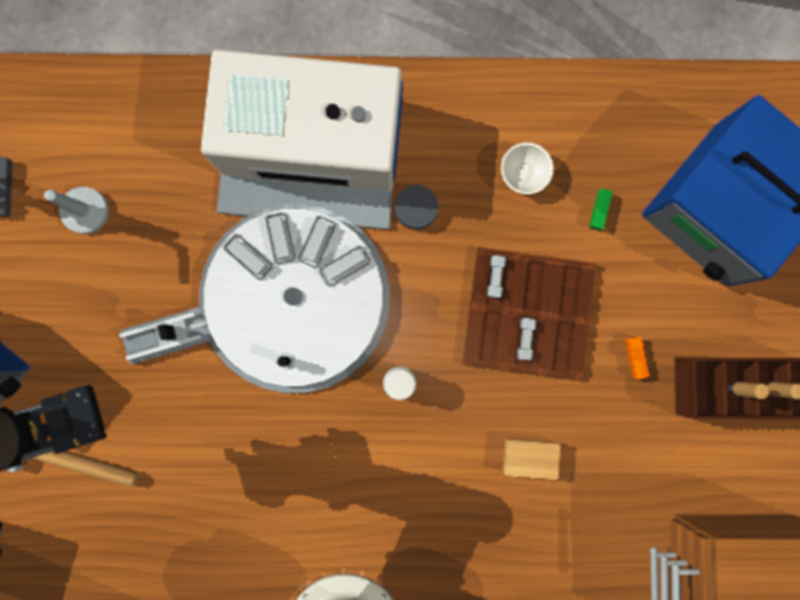

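View pics/x3.png

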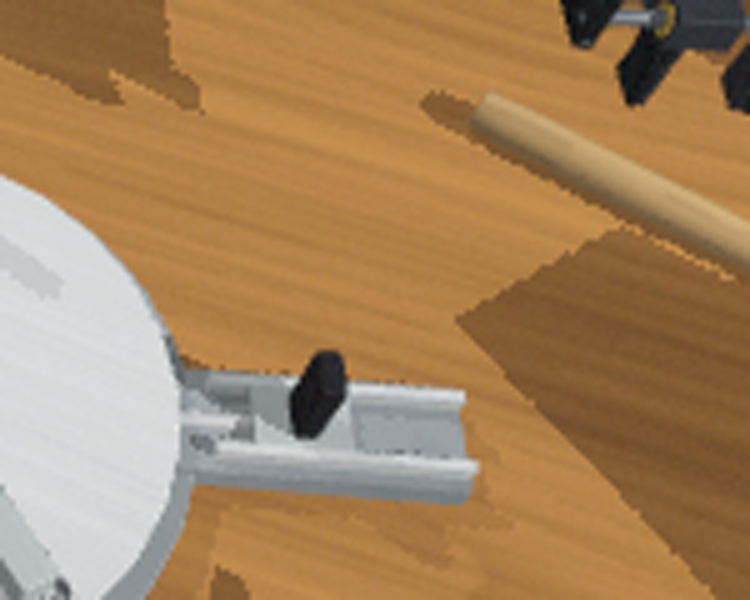

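```bash
python3 - <<'E'
import cv2,numpy as np
for a,b,(x0,y0,x1,y1) in (("scene0","x1",(610,335,660,380)),("top0","x2",(145,315,190,350)),("top0","x2",(270,345,300,375))):
    A=cv2.imread(f"pics/{a}.png")[y0:y1,x0:x1].max(2);B=cv2.imread(f"pics/{b}.png")[y0:y1,x0:x1].max(2)
    for I in(A,B):
        m=np.argwhere(I<60); print(a,m.mean(0)[::-1].round(2),len(m))
E
```

```text
scene0 [20.91 22.49] 314
scene0 [19.92 22.41] 312
top0 [21.04 17.36] 197
top0 [21.79 16.99] 190
top0 [14.   15.74] 78
top0 [14.   15.74] 78
```

```bash
python3 -c "
from workcell import r
print(r.job_done())"
```

```text
the job is handed in; nothing more can be done
None
```

I completed the job in the order asked and handed it in at about 57 s of simulated time. No verdict is reported, so the result rests on my own checks.

**What I did:**
- Drew the transport lock out and turned the table to the loading detent.
- Moved the two dumb-bell pieces into two empty tray pockets.
- Laid all four bars in bays of their own.
- Turned the table back to the testing detent and pushed the lock home.

**Last checks (scene and top pictures, with the arm clear):**
- All four bars lie flat inside their bay rims, facing the window. Both dumb-bells lie in tray pockets.
- The handle matches its starting pixels exactly, so the table is back in the testing position.
- The lock was pushed against its stop with about 11 N. The last picture puts it about 1 to 1.5 mm nearer the pivot than at the start, so I take it as fully home.
- By eye, the jar, the steel disc, the green and orange bars and the tools look unmoved; I did not measure them.

**What went wrong or disagreed:**
- **Fingertip height:** the fingertips turned out to be about level with the reported TCP height, not 25 mm below it. Because of this my first close on the lock missed without touching it. I corrected for it on every grasp after that.
- **Lock release:** after drawing the lock out, I repeated a 40 mm shift by mistake, and the fingers slid off the lock grip at its end stop. The lock stayed fully out.
- **Shifted bar:** one bar in the tray moved about 8 mm inside its pocket while the arm was elsewhere. I measured it again before picking it up.

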